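Load and seal the anaerobic culture jar

ROBOT

A 6-joint arm with a two-finger parallel gripper is mounted at the origin on a cart in front of the work surface, level with it; the furniture and walls round the work are solid. World frame = base frame: x ahead of the robot, y to its left, z up, the work surface at z = 0. Lengths are in mm, angles in rad, forces in N, time in s.
With the tool pointing down it reaches from about 425 to 1125 mm from the base axis. Payload 14.9 kg.
Tool frame: the origin (TCP) lies on the centre line of the jaws, within the pads' length; the fingertips stand 25 mm ahead of it and the grasp point (between the pads) lies 6 mm ahead of it; z points along the fingers, x is the direction in which the jaws open and shut, and the axes are right-handed (so a half turn about z gives the same grasp; the last joint's range is limited). The gripper opens to 91 mm and grips with 3 to 60 N. Pads are 32 mm wide; open, the fingers measure 118 mm over their backs; the gripper's body (76 mm by 178 mm) begins 60 mm behind the grasp point.
Start: joints at [-1.17, 0.379, 1.734, -0, 1.028, -0.033], TCP at [294.223, -635.178, 218.432] pointing down, gripper open.
Joint ranges: [-2.77, 2.77], [-0.74, 2.19], [0, 2.66], [-1.06, 4.2], [0.31, 2.87], [-3.08, 3.08]. Speed limits (rad/s): [1.89, 1.89, 2.39, 3.14, 3.14, 3.14].

INTERFACE

Orientations are given as a rotation vector (axis times angle).
In Python, from station import ctrl, imaging, workorder gives the robot as it stands.
- The arm moves only by the tool carry_out, never from a script. Its argument "targets" is a list of rows, each an object of numbers: "dx", "dy", "dz": the shift along the tool's x, y, z in cm; "ax", "ay", "az": the turn, a rotation vector about the tool's x, y, z in rad. In form: [{"dx": .., "dy": .., "dz": .., "ax": .., "ay": .., "az": ..}, ...]. A call has 1 to 12 rows; each row shifts and turns the pose as measured when the row begins, along the tool's axes as they then stand; what a row does not reach is not made up. A row lasts 1/10 s, in which the tool goes at most 50 mm and 8.59 degrees, less where a joint would pass 70% of its speed; a pose out of reach is approached as far as the arm can. A call with a gripper value outside its range is refused whole. "fingers" is the finger opening in cm, from 0 to 9.12, set as the call begins (left out, the last holds). The fingers move at their own pace and stop on an object; "squeeze" is the grip in N (left out, the last holds). Time passes only in rows, so rows that do not move let the fingers close. It gives the time, the measured TCP pose, the force and the opening at its end, in the units of the state.
- ctrl.state(): the state, without advancing time (a new reading comes with each control period).
- imaging.grab_frame(name): name is "scene" or "top"; returns the picture (480x640x3 uint8, red, green, blue); there is no depth.
- imaging.calibration(name): a dict with "fx", "fy", "cx", "cy" (pixels), "distortion" ([k1, k2, p1, p2, k3] as OpenCV has them; the pictures are not rectified), "R" (3x3) and "t" (3): a world point X has camera coordinates R X + t. Camera axes: x right, y down, z forward; pixel columns grow to the right and rows downward; lengths in mm; the calibration is good to about 2 mm. A picture is of the moment at which its call begins. calibration takes no time and is no camera call.
- workorder.hand_in(): hands the job in, once; it reports no verdict.
The state is a dict: "clock": time; "q": joint angles; "dq": joint speeds; "effort": joint torques, N m; "tool_pos": TCP position; "ee_rot": TCP orientation; "ft_force": force on the tool from outside, world axes, zero at the start; "torque": the same for the moment, N m; "gripper_width": finger opening in mm.
Only numpy, scipy, OpenCV 4.12 (cv2) and the standard library are available. Lean on these libraries where they do the work, as an engineer would, in place of code of your own. Each camera call takes 0.05 s, during which the arm holds its last target. There are 200 camera calls.

TASK

Load and seal the culture jar: lower the carrier with its stack of dishes into the jar, keeping it level and not letting it drop, and put the lid on with its plug in the mouth. Then swing the clamp bail up over the lid until it stands fully upright, and fold the cam lever down on the bail as far as it goes so that the lid is squeezed onto its seal. Leave the other things on the bench where they are.

Things in the scene. Friction and masses are not known exactly. Their poses are not given: they have to be found in the camera images.
- jar: Clear plastic jar, open, on a grey foot; cannot be moved. Origin: centre of its underside, z up. Outside diameter 114, mouth 107 inside, floor 6 and rim 100 above the bench. A rubber seal ring stands 5 proud of the rim (top at 105), yields 1 mm per 3 N. A steel clamp is hinged to it: a bail (strap arms at y = -68 and +68, cross bar) with a cam lever mid-bar, at first tipped to the jar's -x side.
- jar_mouth (a point): Centre of the jar's mouth, in the plane of the rim, 100 above the bench.
- bail_hinge (a point): Middle of the bail's hinge line, on the jar's axis 66 above the bench; the line runs along the jar's y.
- clamp_bail (a joint): Bail angle: 0 = upright over the lid, at its stop; grows as it tips to the jar's -x side (roughly towards the robot), at most 1.55; starts tipped, clear of the mouth. Stiff hinge (0.2 Nm): it stays where it is left. Upright, its cross bar (136 long in y, 22 wide in x, 12 high) is centred 151 above the bench. The lever can be used to swing it.
- cam_pin (a point): Pin on which the cam lever turns, in the middle of the cross bar, 85 from the bail's hinge line. Its axis is the jar's x when the bail is upright.
- clamp_lever (a joint): Cam lever angle on the bail: 0 = straight out from the cross bar (straight up when the bail is upright); grows as it folds over to the jar's +y side, stops at 1.50, lying along the cross bar, end slightly raised. Stays where left. With lid and upright bail it presses the lid's boss 2 mm down on the seal (2 to 4 N at the grip), passes dead centre at 1.35 and locks.
- lever_grip (a point): Middle of the lever's black grip, 47 from the cam pin along the lever, which ends 62 from the pin. The grip is 34 long, 12 wide along the pin, and 11 thick across (in the jar's y while the lever stands straight out: pinch it by its +y and -y sides).
- lid: Loose round lid, 180 g, right way up on the bench. Origin: centre of the underside, z up. Plug 102.4 in diameter, tapered foot, z 0 to 8; grey flange 116 in diameter, z 8 to 14; plain steel boss in the middle as a grip, 24 in diameter, z 14 to 40, domed above 34. On the seal its origin is about 96.5 above the jar's unclamped, about 94.5 clamped.
- carrier: Loose steel carrier with three flat dishes stacked in it, 340 g, 98 in diameter and 82 high. Origin: centre of its underside, z up. A loop handle stands on top along the carrier's y: its upper bar is 10 thick in x, 48 long in y and lies at z 73 to 82, over a strap at z 55 to 58; dishes below z 55. Standing in the jar, its origin is 6 above the jar's origin.
- pen: Slim pen, 145 long, lying on the notebook in front of the jar; bystander.
- tape: Thick roll of packing tape, 90 in diameter, 48 high, behind on the left; bystander.
- beaker: Small clear beaker, 71 in diameter, 84 high, behind the jar on the right; bystander.
- marker: Marker pen, 135 long, near the front edge on the left; bystander.
- forceps: Steel forceps, 124 long, near the front edge on the right; bystander.
Mind the look-alikes: they are no part of the job. Leave any red look-alike of the carrier alone.

How it is judged:
By the outcome, as a careful person would: the job done as asked, in the order asked, and still so for the second after the job is handed in, with the robot touching nothing.
It also fails if it takes over 72 s, if anything falls off the work surface, if the arm or the gripper's body presses on something with over 40 N, if the wrist force passes 120 N, or if a joint passes its speed limit or range.

## Working session

There is one attempt and no reset: what is moved stays moved. The work goes in short steps, Python scripts to look and compute and a tool call to move; the robot and the scene stay as the last step left them, time stands still between calls to the robot, and variables do not carry over. Pictures are saved under pics/ and viewed, about 8 in all and at most 12, crops included, and the job is handed in when it is done.

Besides the shell and the picture viewer there is one more tool, called after "Emit:" by a JSON object that holds its "method" and its "body". carry_out: Moves the arm, as the interface text tells. Its arguments: {"type":"object","properties":{"targets":{"type":"array","items":{"type":"object","properties":{"dx":{"type":"number"},"dy":{"type":"number"},"dz":{"type":"number"},"ax":{"type":"number"},"ay":{"type":"number"},"az":{"type":"number"}}}},"fingers":{"type":"number"},"squeeze":{"type":"number"}},"required":["targets"]}

```bash
ls; mkdir -p pics; python3 - <<'E'
from station import ctrl, imaging
import cv2
for n in("scene","top"):
    im=imaging.grab_frame(n); cv2.imwrite(f"pics/{n}0.png",im[:,:,::-1])
    c=imaging.calibration(n); print(n,c)
print(ctrl.state())
E
```

```text
pics
scene {'fx': 553.0379408798046, 'fy': 553.0379408798046, 'cx': 322.8402775023626, 'cy': 239.47188275312402, 'distortion': array([-0.04338508,  0.        ,  0.        ,  0.        ,  0.        ]), 'R': array([[ 0.46603402, -0.8847647 , -0.00193041],
       [-0.38188492, -0.19918198, -0.90249124],
       [ 0.79810789,  0.42132882, -0.43070388]]), 't': array([-210.68257719,  327.6495979 , 1288.12508216])}
top {'fx': 586.2242410088869, 'fy': 586.2242410088869, 'cx': 323.6309585068782, 'cy': 247.9507652297502, 'distortion': array([-0.14793635,  0.        ,  0.        ,  0.        ,  0.        ]), 'R': array([[-0.01952043, -0.99974812, -0.01107446],
       [-0.99378408,  0.02061582, -0.10939923],
       [ 0.10959999,  0.0088701 , -0.9939362 ]]), 't': array([  38.55752411,  532.3397149 , 1546.24491681])}
{'clock': 0.1, 'q': array([-1.17028612e+00,  3.79340500e-01,  1.73471255e+00, -1.39229957e-05,
        1.02851669e+00, -3.32864027e-02]), 'dq': array([ 0.00017074, -0.00192314, -0.00162597, -0.00170592,  0.00056272,
       -0.00012351]), 'effort': array([-1.79591771e-03, -7.65035963e+01, -4.35289872e+01,  6.51623192e-02,
        3.98612791e-02, -1.46512161e-05]), 'tool_pos': array([ 294.08759772, -634.84169376,  217.86964323]), 'ee_rot': array([-2.64699814e+00,  1.69103227e+00,  1.27555437e-03]), 'ft_force': array([-0.21320562,  0.3664902 ,  0.14465569]), 'torque': array([-0.00036846,  0.01896034, -0.01065367]), 'gripper_width': 91.29734225867529}
```

View pics/scene0.png

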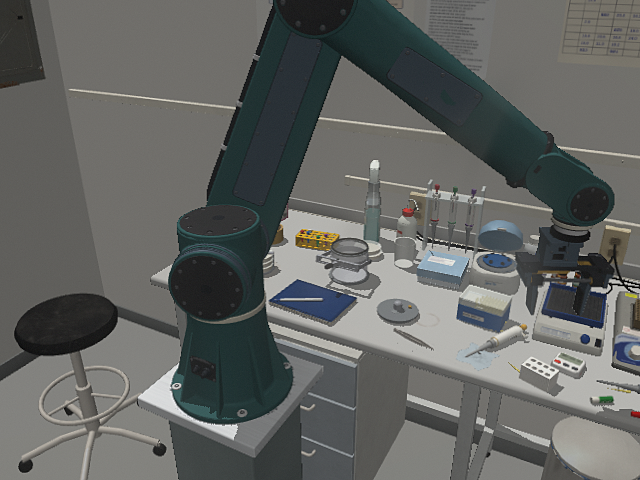

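View pics/top0.png

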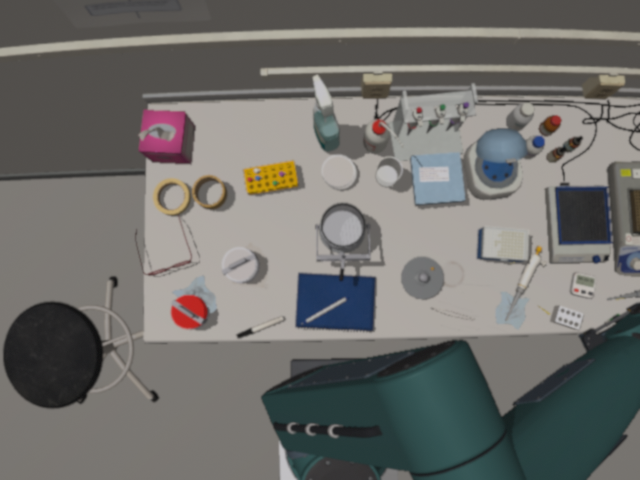

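The top view shows the jar at about (344,228) with its bail tipped down to (343,275), and the lid at (423,278). There are two carrier candidates: a silver one at (240,265) and a red one at (190,312). The silver one fits ("steel"), and the red one is the look-alike to leave alone. I'll confirm that in an enlarged crop.

```bash
cat > h.py <<'E'
from station import ctrl, imaging
import cv2, numpy as np
from scipy.spatial.transform import Rotation as Ro
def ray(n,px):
    c=imaging.calibration(n);K=np.array([[c['fx'],0,c['cx']],[0,c['fy'],c['cy']],[0,0,1]])
    u=cv2.undistortPoints(np.array(px,float).reshape(-1,1,2),K,c['distortion']).reshape(-1,2)
    d=np.c_[u,np.ones(len(u))]@c['R']; return -c['R'].T@c['t'],d
def onz(n,px,z):
    o,d=ray(n,px); return o+d*((z-o[2])/d[:,2])[:,None]
def pix(n,X):
    c=imaging.calibration(n);K=np.array([[c['fx'],0,c['cx']],[0,c['fy'],c['cy']],[0,0,1]])
    return cv2.projectPoints(np.array(X,float).reshape(-1,1,3),cv2.Rodrigues(c['R'])[0],c['t'],K,c['distortion'])[0].reshape(-1,2)
def two(p,q):
    A=[];b=[]
    for n,x in(("scene",p),("top",q)):
        o,d=ray(n,[x]);d=d[0]/np.linalg.norm(d[0]);P=np.eye(3)-np.outer(d,d);A.append(P);b.append(P@o)
    return np.linalg.lstsq(np.vstack(A),np.hstack(b),rcond=None)[0]
def tool():
    s=ctrl.state(); return s['tool_pos'],Ro.from_rotvec(s['ee_rot'])
def rel(p,R):  # total shift in tool axes cm, turn
    p0,R0=tool(); return R0.inv().apply(np.array(p)-p0)/10,(R0.inv()*R).as_rotvec()
E
python3 - <<'E'
import cv2
im=cv2.imread("pics/top0.png")
c=im[195:345,150:470]; cv2.imwrite("pics/crop1.png",cv2.resize(c,None,fx=2.5,fy=2.5,interpolation=cv2.INTER_CUBIC))
E
```

```text
(no output)
```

View pics/crop1.png

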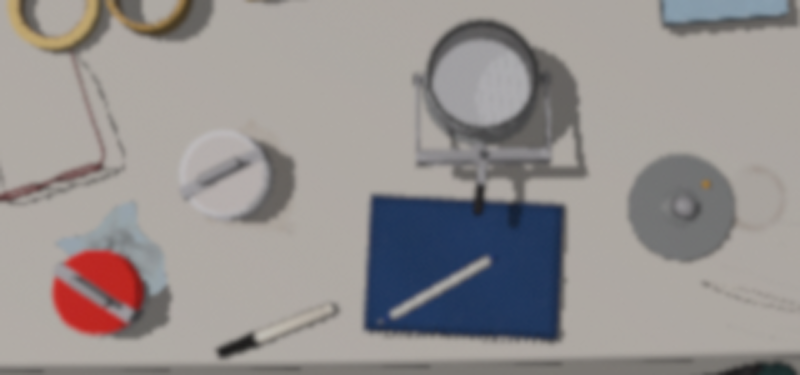

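The crop confirms it: the silver carrier is at crop (224,175), with its handle bar running lower left to upper right, and the red one at (98,292) is the look-alike. The jar ring centre is at crop (482,80), the bail bar at (484,157), and the lever's black grip at (479,200). The lid boss is at (684,206).

```bash
python3 - <<'E'
from h import *
im=cv2.imread("pics/top0.png"); hsv=cv2.cvtColor(im,cv2.COLOR_BGR2HSV)
g=cv2.cvtColor(im,cv2.COLOR_BGR2GRAY)
def comp(mask,seed,r):
    m=np.zeros_like(g);cv2.circle(m,seed,r,255,-1);m&=mask.astype(np.uint8)*255
    cs,_=cv2.findContours(m,cv2.RETR_EXTERNAL,cv2.CHAIN_APPROX_NONE)
    return max(cs,key=cv2.contourArea)
print("lid rows",g[278,395:452]); print("carr",g[265,214:270]); print("jar",g[228,310:380]); print("jarcol",g[195:290,344])
lid=comp((g<140)&(g>90),(423,278),26); e=cv2.fitEllipse(lid);print("lid",e,onz("top",[e[0]],14))
car=comp(g>185,(240,265),24);e=cv2.fitEllipse(cv2.convexHull(car));print("car",e,onz("top",[e[0]],50))
jar=comp(g<105,(344,228),27);e=cv2.fitEllipse(cv2.convexHull(jar));print("jar",e,onz("top",[e[0]],105))
# lengths
P=lambda x,y:(150+x/2.5,195+y/2.5)
a,b=onz("top",[P(183,193),P(258,152)],80);print("handle",a,b,(a+b)/2)
a,b=onz("top",[P(418,157),P(550,157)],105);print("bar z105",a,b)
print("boss",onz("top",[P(685,205)],40))
E
```

```text
lid rows [169 169 169 169 167 157 136 121 116 115 115 115 116 115 116 116 115 115
 117 121 124 125 120 111 110 121 133 138 138 133 125 112  94  78  79  95
 108 114 114 114 114 114 114 114 114 114 114 113 121 142 158 163 164 164
 164 164 164]
carr [170 170 170 171 170 171 173 177 184 184 181 177 175 173 165 155 149 146
 143 139 133 124 115 108 107 113 124 138 151 161 169 173 175 176 177 177
 177 177 177 176 171 162 149 127 103  93  95  98  98  99  99  99 104 125
 151 166]
jar [169 169 169 167 157 137 128 120 113 112 106  91 102 138 156 160 161 161
 160 160 161 161 160 161 161 160 161 161 160 160 163 166 171 172 171 170
 170 172 171 169 171 172 171 169 170 172 170 168 169 170 163 139 106  77
  62  69  74  76  80  83  90  96  99  99  99  99  99  99 100 107]
jarcol [168 168 167 168 167 167 159 136  99  70  72  86  92  91  95 111 137 154
 159 160 160 161 161 161 161 161 163 165 167 168 170 171 171 171 172 172
 172 172 173 173 172 172 172 172 172 171 170 170 166 154 124  93  79  73
  73  75  81  96 116 121 108  91  90 102 116 124 128 126 118 112 113 122
 135 136 130 129 135 140 136 117  85  58  46  47  50  52  54  54  55  54
  54  54  54  55  55]
lid ((422.44647216796875, 277.8619079589844), (41.61032485961914, 43.26435470581055), 123.9800796508789) [[ 447.7320883  -237.84555214   14.        ]]Traceback (most recent call last):
  File "<stdin>", line 10, in <module>
cv2.error: OpenCV(4.12.0) /io/opencv/modules/imgproc/src/shapedescr.cpp:361: error: (-201:Incorrect size of input array) There should be at least 5 points to fit the ellipse in function 'fitEllipseNoDirect'
```

```bash
python3 - <<'E'
from h import *
t=cv2.imread("pics/top0.png");s=cv2.imread("pics/scene0.png")
r=lambda im,x,y,w,h,f:cv2.resize(im[y:y+h,x:x+w],(w*f,h*f),interpolation=cv2.INTER_CUBIC)
a=r(t,305,195,80,95,5);b=r(s,305,225,80,95,5)
cv2.imwrite("pics/crop2.png",np.hstack([a,b]))
print([-(imaging.calibration(n)['R'].T@imaging.calibration(n)['t']) for n in("top","scene")])
E
```

```text
[array([ 360.31497125,   13.85784702, 1595.53335254]), array([-804.75309605, -663.86682881,  850.0946551 ])]
```

View pics/crop2.png

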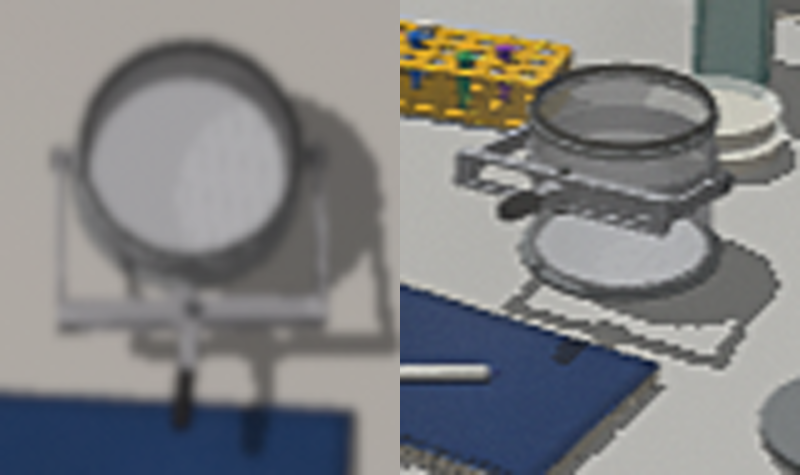

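The top half shows the seal ring's outer edge at x 79 to 303 and y 38 to 262, the bail bar from (58,315) to (327,305), and the lever pointing down to (183,428). The scene half shows the ring's outer edge at x 529 to 718 and y 63 to 155.

```bash
python3 - <<'E'
from h import *
T=lambda x,y:((x+.5)/5-.5+305,(y+.5)/5-.5+195)
S=lambda x,y:((x-400+.5)/5-.5+305,(y+.5)/5-.5+225)
for z in(103,105):
  p=onz("top",[T(79,150),T(303,150),T(191,38),T(191,262)],z);print("top",p[:2].mean(0),p[2:].mean(0),np.ptp(p[:2],0),np.ptp(p[2:],0))
  p=onz("scene",[S(529,108),S(718,103)],z);print("sc",p,np.linalg.norm(p[0]-p[1]),p.mean(0))
  p=onz("scene",[S(624,63),S(624,155)],z);print("sc2",p,np.linalg.norm(p[0]-p[1]),p.mean(0))
# hinge ends, bar ends, lever tip, grip (top)
C=onz("top",[T(191,150)],105)[0]
h=onz("top",[T(60,160),T(316,157)],66);print("hinges",h,h.mean(0),np.arctan2(*(h[0]-h[1])[[0,1]]))
# bar: triangulate ends. top ends (58,315),(327,305); 
for z in (90,100,110,120):
  b=onz("top",[T(58,313),T(327,305)],z);print("bar",z,b.mean(0),np.linalg.norm(b[0]-b[1]),np.arctan2(*(b[0]-b[1])[[0,1]]))
print("grip end tri",two(S(503,212),T(182,425)),"pin",two(S(580,185),T(193,308)))
# carrier
P=lambda x,y:((x+.5)/2.5-.5+150,(y+.5)/2.5-.5+195)
print("car",onz("top",[P(224.5,174.5)],55))
a,b=onz("top",[P(183,191),P(262,151)],75);print("handle",(a+b)/2,np.arctan2(*(a-b)[[0,1]]))
E
```

```text
top [584.31505526 -23.32263292 103.        ] [584.58759259 -23.33223629 103.        ] [  2.39790325 115.26768904   0.        ] [116.5236807    2.73690931   0.        ]
sc [[548.05907373  24.20117217 103.        ]
 [607.90840185 -75.5153483  103.        ]] 116.29843735557029 [577.98373779 -25.65708807 103.        ]
sc2 [[ 6.33254601e+02  2.47814383e-01  1.03000000e+02]
 [ 5.18017458e+02 -5.42160660e+01  1.03000000e+02]] 127.45945771138562 [575.63602923 -26.98412579 103.        ]
top [584.01489435 -23.27281095 105.        ] [584.28706648 -23.28240145 105.        ] [  2.39469005 115.11322993   0.        ] [116.36753856   2.73324184   0.        ]
sc [[544.43754556  22.3591887  105.        ]
 [604.12665482 -77.09038696 105.        ]] 115.98710214105323 [574.28210019 -27.36559913 105.        ]
sc2 [[629.40500092  -1.53004506 105.        ]
 [514.47635214 -55.84812359 105.        ]] 127.11824403292948 [571.94067653 -28.68908432 105.        ]
hinges [[585.98032112  44.93674379  66.        ]
 [584.76996471 -90.06111488  66.        ]] [585.37514292 -22.56218554  66.        ] 0.008965505077984564
bar 90 [503.35876953 -22.50885636  90.        ] 138.88421058253613 -0.009139275117530671
bar 100 [502.40864911 -22.26730274 100.        ] 137.96171882671803 -0.009139275117531447
bar 110 [501.45852869 -22.02574912 110.        ] 137.0392270708999 -0.009139275117530578
bar 120 [500.50840827 -21.7841955  120.        ] 136.11673531508177 -0.009139275117530947
grip end tri [442.85082271 -14.42000237  90.86865753] pin [506.63530977 -26.58509643  81.27115987]
car [[490.72421946 251.24197762  55.        ]]
handle [492.73784771 250.28445778  75.        ] -0.45050693219874416
```

Emit:
{"method": "carry_out", "body": {"targets": [{"dx": -2.2, "dy": -3.7, "dz": -0.3}, {"dx": -2.2, "dy": -3.7, "dz": -0.3}, {"dx": -2.2, "dy": -3.7, "dz": -0.3}, {"dx": -2.2, "dy": -3.7, "dz": -0.3}, {"dx": -2.2, "dy": -3.7, "dz": -0.3}, {"dx": -2.2, "dy": -3.7, "dz": -0.3}, {"dx": -2.2, "dy": -3.7, "dz": -0.3}, {"dx": -2.2, "dy": -3.7, "dz": -0.3}, {"dx": -2.2, "dy": -3.7, "dz": -0.3}, {"dx": -2.2, "dy": -3.7, "dz": -0.3}, {"dx": -2.2, "dy": -3.7, "dz": -0.3}, {"dx": -2.2, "dy": -3.7, "dz": -0.3}], "fingers": 5}}

```text
invalid input
```

Emit:
{"method": "carry_out", "body": {"targets": [{"dx": -2.2, "dy": -3.7, "dz": -0.3, "ax": 0, "ay": 0, "az": 0}]}}

```text
clock: 0.2
tool_pos: [316.9, -601.2, 220.3]
ee_rot: [-2.645, 1.695, 0.001]
ft_force: [0.7, 0.4, 0.5]
gripper_width: 91.4
```

Emit:
{"method": "carry_out", "body": {"targets": [{"dx": -2.2, "dy": -3.7, "dz": -0.3, "ax": 0, "ay": 0, "az": 0}, {"dx": -2.2, "dy": -3.7, "dz": -0.3, "ax": 0, "ay": 0, "az": 0}, {"dx": -2.2, "dy": -3.7, "dz": -0.3, "ax": 0, "ay": 0, "az": 0}, {"dx": -2.2, "dy": -3.7, "dz": -0.3, "ax": 0, "ay": 0, "az": 0}, {"dx": -2.2, "dy": -3.7, "dz": -0.3, "ax": 0, "ay": 0, "az": 0}, {"dx": -2.2, "dy": -3.7, "dz": -0.3, "ax": 0, "ay": 0, "az": 0}, {"dx": -2.2, "dy": -3.7, "dz": -0.3, "ax": 0, "ay": 0, "az": 0}, {"dx": -2.2, "dy": -3.7, "dz": -0.3, "ax": 0, "ay": 0, "az": 0}, {"dx": -2.2, "dy": -3.7, "dz": -0.3, "ax": 0, "ay": 0, "az": 0}, {"dx": -2.2, "dy": -3.7, "dz": -0.3, "ax": 0, "ay": 0, "az": 0}, {"dx": -2.2, "dy": -3.7, "dz": -0.3, "ax": 0, "ay": 0, "az": 0}], "fingers": 5.0}}

```text
clock: 1.3
tool_pos: [592.4, -194.9, 252.2]
ee_rot: [-2.64, 1.7, 0.008]
ft_force: [1.6, -0.9, 0.6]
gripper_width: 49.9
```

Emit:
{"method": "carry_out", "body": {"targets": [{"dx": 0, "dy": 0, "dz": 0, "ax": 0, "ay": 0, "az": -0.147}, {"dx": 0, "dy": 0, "dz": 0, "ax": 0, "ay": 0, "az": -0.147}, {"dx": 0, "dy": 0, "dz": 0, "ax": 0, "ay": 0, "az": -0.147}, {"dx": 0, "dy": 0, "dz": 0, "ax": 0, "ay": 0, "az": -0.147}, {"dx": 0, "dy": 0, "dz": 0, "ax": 0, "ay": 0, "az": -0.147}, {"dx": 0, "dy": 0, "dz": 0, "ax": 0, "ay": 0, "az": -0.147}, {"dx": 0, "dy": 0, "dz": 0, "ax": 0, "ay": 0, "az": -0.147}, {"dx": 0, "dy": 0, "dz": 0, "ax": 0, "ay": 0, "az": -0.147}, {"dx": 0, "dy": 0, "dz": 0, "ax": 0, "ay": 0, "az": -0.147}, {"dx": 0, "dy": 0, "dz": 0, "ax": 0, "ay": 0, "az": -0.147}, {"dx": 0, "dy": 0, "dz": 0, "ax": 0, "ay": 0, "az": -0.12}, {"dx": 0, "dy": 0, "dz": 0, "ax": 0, "ay": 0, "az": 0}]}}

```text
clock: 2.5
tool_pos: [593.3, -187.9, 248.8]
ee_rot: [-3.041, -0.754, 0.011]
ft_force: [0.5, -0.5, 0.1]
gripper_width: 50.0
```

```bash
python3 - <<'E'
from h import *
p,R=tool();print(p,R.as_matrix()[:,0],R.as_matrix()[:,2]);print(rel([491.5,250.8,200],R)[0])
G=Ro.from_matrix(np.array([[np.cos(.45),np.sin(.45),0],[np.sin(.45),-np.cos(.45),0],[0,0,-1]]).T.T)
print(rel([491.5,250.8,200],G))
E
```

```text
[ 593.28812725 -187.94198819  248.84716079] [ 0.88429023  0.46690988 -0.0050943 ] [-0.00913003  0.00638157 -0.99993796]
[ 11.5091563  -43.50073312   5.25733213]
(array([ 11.5091563 , -43.50073312,   5.25733213]), array([-0.00981408,  0.00527106,  0.03577438]))
```

Emit:
{"method": "carry_out", "body": {"targets": [{"dx": 1.15, "dy": -4.35, "dz": 0.4, "ax": -0.01, "ay": 0.005, "az": 0.036}, {"dx": 1.0, "dy": -4.4, "dz": 0.4, "ax": 0, "ay": 0, "az": 0}, {"dx": 1.0, "dy": -4.4, "dz": 0.4, "ax": 0, "ay": 0, "az": 0}, {"dx": 1.0, "dy": -4.4, "dz": 0.4, "ax": 0, "ay": 0, "az": 0}, {"dx": 1.0, "dy": -4.4, "dz": 0.4, "ax": 0, "ay": 0, "az": 0}, {"dx": 1.0, "dy": -4.4, "dz": 0.4, "ax": 0, "ay": 0, "az": 0}, {"dx": 1.0, "dy": -4.4, "dz": 0.4, "ax": 0, "ay": 0, "az": 0}, {"dx": 1.0, "dy": -4.4, "dz": 0.4, "ax": 0, "ay": 0, "az": 0}, {"dx": 1.0, "dy": -4.4, "dz": 0.4, "ax": 0, "ay": 0, "az": 0}, {"dx": 1.0, "dy": -3.5, "dz": 0.4, "ax": 0, "ay": 0, "az": 0}, {"dx": 0, "dy": 0, "dz": 0, "ax": 0, "ay": 0, "az": 0}]}}

```text
clock: 3.6
tool_pos: [500.3, 260.2, 206.9]
ee_rot: [3.079, 0.621, 0.002]
ft_force: [-0.1, -1.0, -0.2]
gripper_width: 49.8
```

```bash
cat > g.py <<'E'
from h import *
import sys
x,y,z,a=map(float,sys.argv[1:5])
c,s=np.cos(a),np.sin(a)
G=Ro.from_matrix(np.array([[c,s,0],[s,-c,0],[0,0,-1]]))
p,R=tool();d,w=rel([x,y,z],G);st=ctrl.state()
print("pos",p.round(1),"shift cm",d.round(2),"turn",w.round(3),"F",st['ft_force'].round(1),"T",st['torque'].round(2),"w",st['gripper_width'].round(1),"clk",st['clock'])
E
python3 g.py 491.5 250.8 86 .45
```

```text
Traceback (most recent call last):
  File "g.py", line 7, in <module>
    print("pos",p.round(1),"shift cm",d.round(2),"turn",w.round(3),"F",st['ft_force'].round(1),"T",st['torque'].round(2),"w",st['gripper_width'].round(1),"clk",st['clock'])
                                                                                                                             ^^^^^^^^^^^^^^^^^^^^^^^^^
AttributeError: 'float' object has no attribute 'round'
```

```bash
sed -i "s/st\['gripper_width'\].round(1)/round(st['gripper_width'],1)/" g.py; python3 g.py 491.5 250.8 86 .45
```

```text
pos [500.3 260.2 206.9] shift cm [-1.19  0.51 12.09] turn [ 0.001 -0.001 -0.052] F [-0.1 -1.  -0.2] T [ 0.03 -0.15  0.02] w 49.8 clk 3.6
```

Emit:
{"method": "carry_out", "body": {"targets": [{"dx": -1.2, "dy": 0.5, "dz": 1.5, "ax": 0, "ay": 0, "az": -0.05}, {"dx": 0, "dy": 0, "dz": 2.5, "ax": 0, "ay": 0, "az": 0}, {"dx": 0, "dy": 0, "dz": 2, "ax": 0, "ay": 0, "az": 0}, {"dx": 0, "dy": 0, "dz": 1.5, "ax": 0, "ay": 0, "az": 0}, {"dx": 0, "dy": 0, "dz": 0, "ax": 0, "ay": 0, "az": 0}]}}

```text
clock: 4.1
tool_pos: [490.9, 250.2, 129.8]
ee_rot: [3.066, 0.677, 0.003]
ft_force: [0.5, 0.2, 0.6]
gripper_width: 50.2
```

```bash
python3 g.py 491.5 250.8 86 .45; python3 - <<'E'
from h import *
t=imaging.grab_frame("top")[:,:,::-1];s=imaging.grab_frame("scene")[:,:,::-1]
r=lambda im,x,y,w,h,f:cv2.resize(im[y:y+h,x:x+w],(w*f,h*f),interpolation=cv2.INTER_CUBIC)
q=pix("scene",[[491,251,80]])[0].astype(int);print(q)
cv2.imwrite("pics/c3.png",np.hstack([r(t,190,215,100,100,4),r(s,q[0]-50,q[1]-60,100,100,4)]))
E
```

```text
pos [490.9 250.2 129.8] shift cm [ 0.07 -0.03  4.38] turn [ 0.002 -0.002 -0.015] F [0.5 0.2 0.6] T [ 0.02 -0.08  0.02] w 50.2 clk 4.1
[258 245]
```

View pics/c3.png

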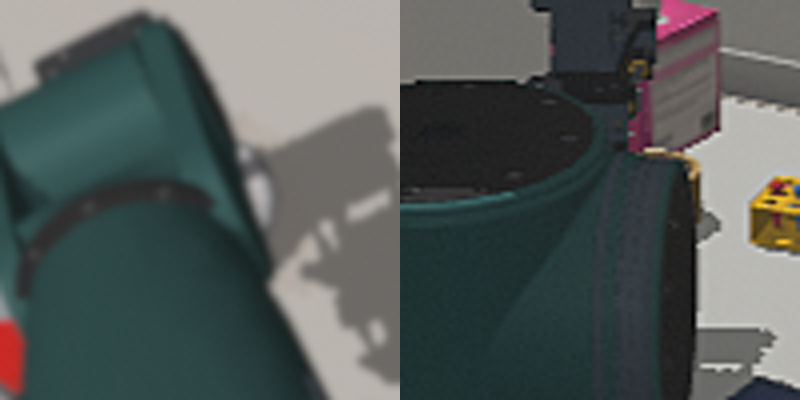

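The arm hides the carrier in both views, so I'll go down by force instead.

Emit:
{"method": "carry_out", "body": {"targets": [{"dx": 0, "dy": 0, "dz": 1.5, "ax": 0, "ay": 0, "az": 0}, {"dx": 0, "dy": 0, "dz": 1.5, "ax": 0, "ay": 0, "az": 0}, {"dx": 0, "dy": 0, "dz": 1.0, "ax": 0, "ay": 0, "az": 0}, {"dx": 0, "dy": 0, "dz": 0.3, "ax": 0, "ay": 0, "az": 0}, {"dx": 0, "dy": 0, "dz": 0, "ax": 0, "ay": 0, "az": 0}]}}

```text
clock: 4.7
tool_pos: [493.5, 250.9, 86.9]
ee_rot: [3.068, 0.675, 0.011]
ft_force: [-0.8, 0.4, -0.1]
gripper_width: 50.0
```

Emit:
{"method": "carry_out", "body": {"targets": [{"dx": 0, "dy": 0, "dz": 0, "ax": 0, "ay": 0, "az": 0}, {"dx": 0, "dy": 0, "dz": 0, "ax": 0, "ay": 0, "az": 0}, {"dx": 0, "dy": 0, "dz": 0, "ax": 0, "ay": 0, "az": 0}, {"dx": 0, "dy": 0, "dz": 0, "ax": 0, "ay": 0, "az": 0}, {"dx": 0, "dy": 0, "dz": 0, "ax": 0, "ay": 0, "az": 0}, {"dx": 0, "dy": 0, "dz": 0, "ax": 0, "ay": 0, "az": 0}, {"dx": 0, "dy": 0, "dz": 0, "ax": 0, "ay": 0, "az": 0}], "fingers": 0.5, "squeeze": 30}}

```text
clock: 5.4
tool_pos: [494.2, 251.4, 88.2]
ee_rot: [-3.068, -0.675, -0.014]
ft_force: [0.8, 0.6, -0.8]
gripper_width: 5.1
```

```bash
python3 g.py 491.5 250.8 86 .45
```

```text
pos [494.2 251.4  88.2] shift cm [-0.27 -0.06  0.22] turn [ 0.002 -0.009 -0.017] F [ 0.8  0.6 -0.8] T [ 0.03 -0.07 -0.03] w 5.1 clk 5.4
```

The fingers closed on nothing (5.1 mm). I'll open, back off upwards and look.

Emit:
{"method": "carry_out", "body": {"targets": [{"dx": 0, "dy": 0, "dz": 0, "ax": 0, "ay": 0, "az": 0}, {"dx": 0, "dy": 0, "dz": 0, "ax": 0, "ay": 0, "az": 0}, {"dx": 0, "dy": 0, "dz": 0, "ax": 0, "ay": 0, "az": 0}, {"dx": 0, "dy": 0, "dz": 0, "ax": 0, "ay": 0, "az": 0}, {"dx": 0, "dy": 0, "dz": -3, "ax": 0, "ay": 0, "az": 0}, {"dx": 0, "dy": 0, "dz": -4, "ax": 0, "ay": 0, "az": 0}, {"dx": 0, "dy": -5, "dz": -4, "ax": 0, "ay": 0, "az": 0}, {"dx": 0, "dy": -5, "dz": 0, "ax": 0, "ay": 0, "az": 0}, {"dx": 0, "dy": -5, "dz": 0, "ax": 0, "ay": 0, "az": 0}, {"dx": 0, "dy": 0, "dz": 0, "ax": 0, "ay": 0, "az": 0}], "fingers": 5.0}}

```text
clock: 6.4
tool_pos: [433.9, 381.0, 194.3]
ee_rot: [-3.067, -0.669, -0.015]
ft_force: [0.3, -0.3, -0.3]
gripper_width: 50.1
```

```bash
python3 g.py 491.5 250.8 86 .45; python3 - <<'E'
from h import *
t=imaging.grab_frame("top")[:,:,::-1];s=imaging.grab_frame("scene")[:,:,::-1]
cv2.imwrite("pics/t4.png",t);cv2.imwrite("pics/s4.png",s)
r=lambda im,x,y,w,h,f:cv2.resize(im[y:y+h,x:x+w],(w*f,h*f),interpolation=cv2.INTER_CUBIC)
q=pix("scene",[[491,251,80]])[0].astype(int);print(q)
cv2.imwrite("pics/c4.png",np.hstack([r(t,160,205,130,130,3),r(s,q[0]-65,q[1]-65,130,130,3)]))
E
```

```text
pos [433.9 381.  194.3] shift cm [-0.29 14.24 10.82] turn [-0.    -0.01  -0.021] F [ 0.3 -0.3 -0.3] T [ 0.04 -0.12  0.03] w 50.1 clk 6.4
[258 245]
```

View pics/c4.png

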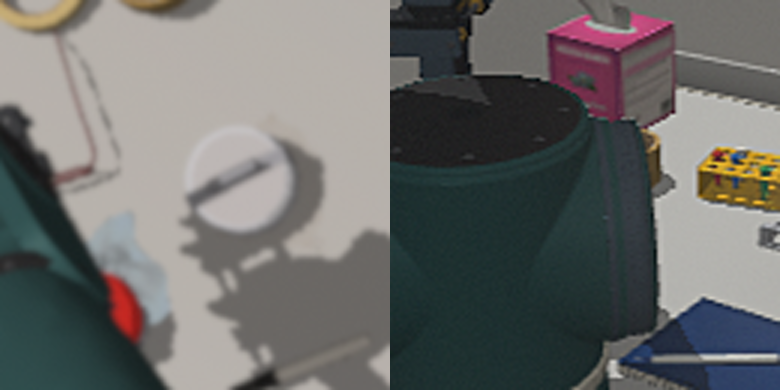

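```bash
python3 - <<'E'
from h import *
print("tcp",pix("scene",[[433.9,381,194]]),pix("top",[[433.9,381,194]]))
print("start tcp",pix("scene",[[294,-635,218],[294,-635,193]]),pix("top",[[294,-635,218]]))
print("lid",two((398.5,312),(422.5,277.9)), "pencil/pen etc; table corner check")
print("pen", two((298,299),(326,309)))
t=cv2.imread("pics/t4.png");s0=cv2.imread("pics/scene0.png");s=cv2.imread("pics/s4.png")
r=lambda im,x,y,w,h,f:cv2.resize(im[y:y+h,x:x+w],(w*f,h*f),interpolation=cv2.INTER_CUBIC)
cv2.imwrite("pics/c5.png",np.hstack([r(t,205,230,70,70,5),r(s0,240,225,60,70,5),]))
E
```

```text
tcp [[211.26077128 210.75877439]] [[177.75390582 284.22444354]]
start tcp [[553.17050333 308.00050122]
 [551.06056103 317.92226742]] [[600.00348027 332.38048109]]
lid [ 448.52777465 -240.43920205    1.52301712] pencil/pen etc; table corner check
pen [366.75756969  29.53208263  11.97623493]
```

View pics/c5.png

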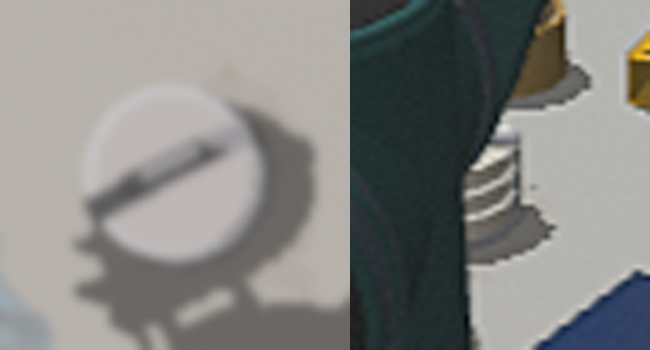

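```bash
python3 - <<'E'
from h import *
for z in(0,55):print(z,pix("scene",[[491+23,251-43.4,z]]))
T=lambda x,y:((x+.5)/5-.5+205,(y+.5)/5-.5+230)
for z in(58,82):print(onz("top",[T(178,163),T(92,208),T(262,128),T(88,172),T(266,172),T(174,84),T(174,264)],z))
E
```

```text
0 [[274.91664158 267.33445016]]
55 [[274.23528631 252.13842105]]
[[496.53557841 248.88494212  58.        ]
 [473.53331323 294.86905087  58.        ]
 [514.23374332 204.07790217  58.        ]
 [492.68030986 296.96511942  58.        ]
 [490.8531434  202.13611031  58.        ]
 [538.62643363 250.83998533  58.        ]
 [443.14220204 251.31135384  58.        ]]
[[494.40925408 245.21630607  82.        ]
 [471.76604087 290.48262967  82.        ]
 [511.83116094 201.10867791  82.        ]
 [490.61416403 292.54597981  82.        ]
 [488.81551858 199.1971963   82.        ]
 [535.84309557 247.1408322   82.        ]
 [441.84931721 247.60484291  82.        ]]
```

```bash
python3 - <<'E'
from h import *
a=cv2.imread("pics/top0.png",0);b=cv2.imread("pics/t4.png",0)
A=a[240:272,222:262].astype(int);B=b[240:272,222:262].astype(int)
def ang(I):
    m=np.where(I<150);m=[(x,y) for y,x in zip(*m) if (x-18)**2+(y-24)**2<16**2]
    return cv2.fitLine(np.array(m,np.float32),cv2.DIST_HUBER,0,.01,.01).ravel(),len(m)
print(ang(A),ang(B))
E
python3 g.py 492.5 250.3 86 .43
```

```text
(array([ 0.8962076 , -0.44363502, 17.978594  , 22.970926  ], dtype=float32), 142) (array([ 0.90515894, -0.4250733 , 15.536489  , 24.395664  ], dtype=float32), 139)
pos [435.  377.7 193.5] shift cm [-0.14 13.97 10.76] turn [ 0.001 -0.008 -0.002] F [-0.2 -0.9 -0.7] T [-0.02 -0.12  0.01] w 50.0 clk 6.5
```

Emit:
{"method": "carry_out", "body": {"targets": [{"dx": -0.1, "dy": 4.8, "dz": 0.2, "ax": 0, "ay": 0, "az": 0}, {"dx": -0.1, "dy": 4.8, "dz": 0.5, "ax": 0, "ay": 0, "az": 0}, {"dx": 0, "dy": 4, "dz": 1, "ax": 0, "ay": 0, "az": 0}, {"dx": 0, "dy": 0, "dz": 4, "ax": 0, "ay": 0, "az": 0}, {"dx": 0, "dy": 0, "dz": 0, "ax": 0, "ay": 0, "az": 0}]}}

```text
clock: 7.0
tool_pos: [493.0, 244.0, 135.0]
ee_rot: [-3.07, -0.664, -0.013]
ft_force: [-1.2, -0.3, -0.0]
gripper_width: 49.6
```

```bash
python3 g.py 492.5 250.3 85 .45
```

```text
pos [493. 244. 135.] shift cm [ 0.17 -0.61  5.  ] turn [ 0.001 -0.008 -0.024] F [-1.2 -0.3 -0. ] T [-0.05 -0.03  0.02] w 49.6 clk 7.0
```

Emit:
{"method": "carry_out", "body": {"targets": [{"dx": 0.2, "dy": -0.6, "dz": 1.5, "ax": 0, "ay": -0.01, "az": -0.02}, {"dx": 0, "dy": 0, "dz": 2, "ax": 0, "ay": 0, "az": 0}, {"dx": 0, "dy": 0, "dz": 1.4, "ax": 0, "ay": 0, "az": 0}, {"dx": 0, "dy": 0, "dz": 0.2, "ax": 0, "ay": 0, "az": 0}]}}

```text
clock: 7.4
tool_pos: [494.4, 248.6, 86.2]
ee_rot: [3.063, 0.69, -0.002]
ft_force: [-0.0, -0.2, 0.0]
gripper_width: 49.9
```

Emit:
{"method": "carry_out", "body": {"targets": [{"dx": 0, "dy": 0, "dz": 0, "ax": 0, "ay": 0, "az": 0}, {"dx": 0, "dy": 0, "dz": 0, "ax": 0, "ay": 0, "az": 0}, {"dx": 0, "dy": 0, "dz": 0, "ax": 0, "ay": 0, "az": 0}], "fingers": 0.0, "squeeze": 30}}

```text
clock: 7.7
tool_pos: [495.3, 248.9, 88.4]
ee_rot: [3.063, 0.691, 0.001]
ft_force: [0.4, -0.1, -0.5]
gripper_width: 28.7
```

Emit:
{"method": "carry_out", "body": {"targets": [{"dx": 0, "dy": 0, "dz": 0, "ax": 0, "ay": 0, "az": 0}, {"dx": 0, "dy": 0, "dz": 0, "ax": 0, "ay": 0, "az": 0}, {"dx": 0, "dy": 0, "dz": 0, "ax": 0, "ay": 0, "az": 0}]}}

```text
clock: 8.0
tool_pos: [495.9, 249.3, 89.8]
ee_rot: [3.063, 0.691, 0.004]
ft_force: [-0.5, -0.1, 0.3]
gripper_width: 5.1
```

```bash
python3 g.py 492.5 250.3 85 .45
```

```text
pos [495.9 249.3  89.8] shift cm [-0.27 -0.24  0.48] turn [ 0.002 -0.002 -0.006] F [-0.5 -0.1  0.3] T [-0.01 -0.11  0.03] w 5.1 clk 8.0
```

Emit:
{"method": "carry_out", "body": {"targets": [{"dx": 0, "dy": 0, "dz": 0.1, "ax": 0, "ay": 0, "az": 0}, {"dx": 0, "dy": 0, "dz": 0.1, "ax": 0, "ay": 0, "az": 0}]}}

```text
clock: 8.2
tool_pos: [496.1, 249.4, 88.0]
ee_rot: [3.063, 0.691, 0.004]
ft_force: [-0.6, 0.3, -1.1]
gripper_width: 0.4
```

Emit:
{"method": "carry_out", "body": {"targets": [{"dx": 0, "dy": 0, "dz": -0.5, "ax": 0, "ay": 0, "az": 0}, {"dx": 0, "dy": 0, "dz": -0.5, "ax": 0, "ay": 0, "az": 0}, {"dx": 0, "dy": 0, "dz": 0, "ax": 0, "ay": 0, "az": 0}]}}

```text
clock: 8.5
tool_pos: [495.9, 249.3, 98.5]
ee_rot: [3.063, 0.691, 0.003]
ft_force: [0.7, -1.0, 0.6]
gripper_width: 0.6
```

```bash
python3 g.py 492.5 250.3 85 .45
```

```text
pos [495.9 249.3  98.5] shift cm [-0.27 -0.23  1.35] turn [ 0.002 -0.002 -0.006] F [ 0.7 -1.   0.6] T [-0.02 -0.14 -0.03] w 0.6 clk 8.5
```

```bash
python3 - <<'E'
from h import *
p=np.array([490.9,250.2,129.8]);a=.43
for z in(184,215,250):print(pix("top",[p*[1,1,0]+[89*np.cos(a),89*np.sin(a),z]]))
p=np.array([294.,-635,218]);x=np.array([.421,-.907,0])
for s in(-59,-45,45,59):print(s,pix("scene",[p+s*x+[0,0,-25]]),pix("top",[p+s*x+[0,0,-25]]))
s=cv2.imread("pics/scene0.png");t=cv2.imread("pics/top0.png")
r=lambda im,x,y,w,h,f:cv2.resize(im[y:y+h,x:x+w],(w*f,h*f),interpolation=cv2.INTER_CUBIC)
cv2.imwrite("pics/c6.png",np.hstack([r(s,510,220,130,120,3),r(t,510,240,130,120,3)]))
E
```

```text
[[216.72459072 227.49363451]]
[[214.25441407 225.63372239]]
[[211.33426307 223.43433164]]
-59 [[523.38067345 317.32993399]] [[575.36646041 343.19820551]]
-45 [[529.9503825  317.47208258]] [[580.18034234 340.55467539]]
45 [[572.1534296  318.36193599]] [[610.58600885 323.67479132]]
59 [[578.71067297 318.49652262]] [[615.22735119 321.06913478]]
```

View pics/c6.png

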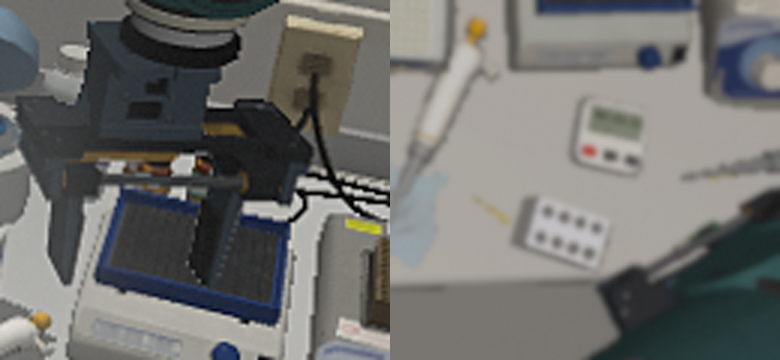

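Nothing is between the jaws although the position agrees in the images, so the finger height looks suspect: the tips appear about 4 px higher than predicted in the first scene view. I'll probe downwards gently with the fingers closed.

Emit:
{"method": "carry_out", "body": {"targets": [{"dx": 0, "dy": 0, "dz": 0.5, "ax": 0, "ay": 0, "az": 0}, {"dx": 0, "dy": 0, "dz": 0.5, "ax": 0, "ay": 0, "az": 0}, {"dx": 0, "dy": 0, "dz": 0.3, "ax": 0, "ay": 0, "az": 0}]}}

```text
clock: 8.8
tool_pos: [496.5, 249.6, 86.4]
ee_rot: [3.063, 0.691, 0.005]
ft_force: [-26.5, -13.0, 83.1]
gripper_width: 0.5
```

Emit:
{"method": "carry_out", "body": {"targets": [{"dx": 0, "dy": 0, "dz": 0.25, "ax": 0, "ay": 0, "az": 0}, {"dx": 0, "dy": 0, "dz": 0.25, "ax": 0, "ay": 0, "az": 0}]}}

```text
clock: 9.0
tool_pos: [496.6, 249.6, 86.5]
ee_rot: [3.062, 0.691, -0.003]
ft_force: [-24.1, -11.4, 67.4]
gripper_width: 0.0
```

Emit:
{"method": "carry_out", "body": {"targets": [{"dx": 0, "dy": 0, "dz": 0.2, "ax": 0, "ay": 0, "az": 0}]}}

```text
clock: 9.1
tool_pos: [496.5, 249.6, 86.6]
ee_rot: [3.062, 0.691, -0.005]
ft_force: [-15.9, -6.6, 43.3]
gripper_width: 0.4
```

Emit:
{"method": "carry_out", "body": {"targets": [{"dx": 0, "dy": 0, "dz": -1, "ax": 0, "ay": 0, "az": 0}, {"dx": 0, "dy": 0, "dz": -1, "ax": 0, "ay": 0, "az": 0}, {"dx": 0, "dy": 0, "dz": 0, "ax": 0, "ay": 0, "az": 0}, {"dx": 0, "dy": 0, "dz": 0, "ax": 0, "ay": 0, "az": 0}, {"dx": 0, "dy": 0, "dz": 0, "ax": 0, "ay": 0, "az": 0}, {"dx": 0, "dy": 0, "dz": 0, "ax": 0, "ay": 0, "az": 0}, {"dx": 0, "dy": 0, "dz": 0, "ax": 0, "ay": 0, "az": 0}], "fingers": 5.0}}

```text
clock: 9.8
tool_pos: [495.8, 249.3, 105.7]
ee_rot: [3.062, 0.691, -0.008]
ft_force: [-0.7, 0.1, -0.1]
gripper_width: 49.6
```

Emit:
{"method": "carry_out", "body": {"targets": [{"dx": 0, "dy": 0, "dz": 1, "ax": 0, "ay": 0, "az": 0}, {"dx": 0, "dy": 0, "dz": 1, "ax": 0, "ay": 0, "az": 0}, {"dx": 0, "dy": 0, "dz": 0.5, "ax": 0, "ay": 0, "az": 0}]}}

```text
clock: 10.1
tool_pos: [495.6, 249.2, 78.6]
ee_rot: [3.062, 0.691, -0.008]
ft_force: [-0.1, 0.6, -0.1]
gripper_width: 49.7
```

There's no contact at TCP z 78.6, where the nominal tips would already be below the dish tops. So the tips really do sit about 20 mm higher than the stated geometry. I'll continue down in small steps.

Emit:
{"method": "carry_out", "body": {"targets": [{"dx": 0, "dy": 0, "dz": 0.4, "ax": 0, "ay": 0, "az": 0}, {"dx": 0, "dy": 0, "dz": 0.3, "ax": 0, "ay": 0, "az": 0}, {"dx": 0, "dy": 0, "dz": 0.1, "ax": 0, "ay": 0, "az": 0}]}}

```text
clock: 10.4
tool_pos: [494.8, 248.8, 68.3]
ee_rot: [3.061, 0.691, -0.012]
ft_force: [0.3, 1.0, -0.1]
gripper_width: 50.1
```

Emit:
{"method": "carry_out", "body": {"targets": [{"dx": 0, "dy": 0, "dz": 0.1, "ax": 0, "ay": 0, "az": 0}, {"dx": 0, "dy": 0, "dz": 0.1, "ax": 0, "ay": 0, "az": 0}, {"dx": 0, "dy": 0, "dz": 0.1, "ax": 0, "ay": 0, "az": 0}, {"dx": 0, "dy": 0, "dz": 0.1, "ax": 0, "ay": 0, "az": 0}, {"dx": 0, "dy": 0, "dz": 0.1, "ax": 0, "ay": 0, "az": 0}, {"dx": 0, "dy": 0, "dz": 0.05, "ax": 0, "ay": 0, "az": 0}, {"dx": 0, "dy": 0, "dz": 0.05, "ax": 0, "ay": 0, "az": 0}], "fingers": 0.0, "squeeze": 30}}

```text
clock: 11.1
tool_pos: [495.0, 248.9, 63.2]
ee_rot: [3.061, 0.691, -0.011]
ft_force: [-6.8, -3.0, 16.3]
gripper_width: 9.6
```

```bash
python3 g.py 492.5 250.3 85 .45
```

```text
pos [495.  248.9  63.2] shift cm [-0.19 -0.23 -2.18] turn [ 0.002  0.008 -0.006] F [-6.8 -3.  16.3] T [-0.54  0.76  0.02] w 9.6 clk 11.1
```

The bar is gripped at 9.6 mm, with the tips resting on the strap. From that, tip z ≈ reported TCP z − 5. Now I'll lift.

Emit:
{"method": "carry_out", "body": {"targets": [{"dx": 0, "dy": 0, "dz": -0.3, "ax": 0, "ay": 0, "az": 0}, {"dx": 0, "dy": 0, "dz": -0.7, "ax": 0, "ay": 0, "az": 0}, {"dx": 0, "dy": 0, "dz": -1.5, "ax": 0, "ay": 0, "az": 0}, {"dx": 0, "dy": 0, "dz": -2.5, "ax": 0, "ay": 0, "az": 0}, {"dx": 0, "dy": 0, "dz": -3, "ax": 0, "ay": 0, "az": 0}, {"dx": 0, "dy": 0, "dz": -3, "ax": 0, "ay": 0, "az": 0}, {"dx": 0, "dy": 0, "dz": -2, "ax": 0, "ay": 0, "az": 0}, {"dx": 0, "dy": 0, "dz": -1, "ax": 0, "ay": 0, "az": 0}, {"dx": 0, "dy": 0, "dz": 0, "ax": 0, "ay": 0, "az": 0}]}}

```text
clock: 12.0
tool_pos: [495.1, 249.2, 213.9]
ee_rot: [3.061, 0.691, -0.01]
ft_force: [-0.3, -0.1, -3.1]
gripper_width: 9.6
```

```bash
python3 g.py 584 -23.3 200 .45; python3 - <<'E'
from h import *
print(tool()[1].as_matrix().round(4))
# lid boss tri check & lid predicted
print(pix("scene",[[448,-238,14]]))
E
```

```text
pos [495.1 249.2 213.9] shift cm [-3.66 28.43  1.46] turn [ 0.002  0.007 -0.006] F [-0.3 -0.1 -3.1] T [ 0.02 -0.16 -0.03] w 9.6 clk 12.0
[[ 0.903   0.4296 -0.0054]
 [ 0.4295 -0.903  -0.0046]
 [-0.0068  0.0018 -1.    ]]
[[397.68950084 308.11066693]]
```

Emit:
{"method": "carry_out", "body": {"targets": [{"dx": -0.2, "dy": 1.5, "dz": 0, "ax": 0, "ay": 0, "az": 0}, {"dx": -0.4, "dy": 3, "dz": 0, "ax": 0, "ay": 0, "az": 0}, {"dx": -0.5, "dy": 4, "dz": 0, "ax": 0, "ay": 0, "az": 0}, {"dx": -0.5, "dy": 4, "dz": 0, "ax": 0, "ay": 0, "az": 0}, {"dx": -0.5, "dy": 4, "dz": 0, "ax": 0, "ay": 0, "az": 0}, {"dx": -0.5, "dy": 4, "dz": 0, "ax": 0, "ay": 0, "az": 0}, {"dx": -0.5, "dy": 3.5, "dz": 0, "ax": 0, "ay": 0, "az": 0}, {"dx": -0.4, "dy": 2.5, "dz": 0, "ax": 0, "ay": 0, "az": 0}, {"dx": -0.2, "dy": 1.4, "dz": 0, "ax": 0, "ay": 0, "az": 0}, {"dx": 0, "dy": 0, "dz": 0, "ax": 0, "ay": 0, "az": 0}]}}

```text
clock: 13.0
tool_pos: [579.0, -35.5, 203.8]
ee_rot: [3.062, 0.694, -0.033]
ft_force: [-0.4, -0.8, -2.3]
gripper_width: 9.6
```

```bash
python3 g.py 584 -23.3 175 .45
```

```text
pos [579.  -35.5 203.8] shift cm [ 1.03 -0.88  2.86] turn [-0.003  0.021 -0.004] F [-0.4 -0.8 -2.3] T [-0.03 -0.1   0.02] w 9.6 clk 13.0
```

Emit:
{"method": "carry_out", "body": {"targets": [{"dx": 0.5, "dy": -0.45, "dz": 0.5, "ax": -0.002, "ay": 0.007, "az": 0}, {"dx": 0.5, "dy": -0.45, "dz": 0.7, "ax": -0.002, "ay": 0.007, "az": 0}, {"dx": 0, "dy": 0, "dz": 0.7, "ax": 0, "ay": 0, "az": 0}, {"dx": 0, "dy": 0, "dz": 0, "ax": 0, "ay": 0, "az": 0}]}}

```text
clock: 13.4
tool_pos: [582.5, -19.5, 181.2]
ee_rot: [3.062, 0.697, -0.012]
ft_force: [0.0, -0.2, -2.5]
gripper_width: 9.6
```

```bash
python3 g.py 584 -23.3 175 .45; python3 - <<'E'
from h import *
t=imaging.grab_frame("top")[:,:,::-1];s=imaging.grab_frame("scene")[:,:,::-1]
cv2.imwrite("pics/t5.png",t);cv2.imwrite("pics/s5.png",s)
r=lambda im,x,y,w,h,f:cv2.resize(im[y:y+h,x:x+w],(w*f,h*f),interpolation=cv2.INTER_CUBIC)
cv2.imwrite("pics/c7.png",np.hstack([r(t,305,195,80,95,5),r(s,305,205,80,95,5)]))
E
```

```text
pos [582.5 -19.5 181.2] shift cm [-0.03  0.41  0.62] turn [-0.001  0.008 -0.003] F [ 0.  -0.2 -2.5] T [-0.02 -0.05  0.03] w 9.6 clk 13.4
```

View pics/c7.png

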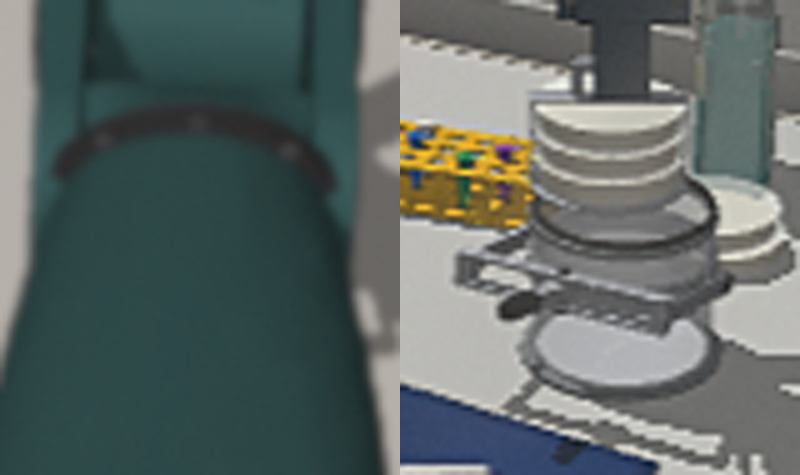

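The scene half shows the carrier hanging level over the jar, with its dishes at x 530 to 693 against the ring at 529 to 718. It is about 2.4 px left of the jar's centre. The arm hides the top view. I'll work out the offset.

```bash
python3 - <<'E'
from h import *
S=lambda x,y:((x-400+.5)/5-.5+305,(y+.5)/5-.5+205)
v=np.array([.884,.467,0]);l=np.array([.466,-.885,0])
zb=118
def rep(n,P):print(n,P.round(1),"lat",(P@l).round(1),"dep",(P@v).round(1))
rep("tool",np.array([582.5,-19.5,0]));rep("jar top",np.array([584.2,-23.3,0]))
rep("jar scene back",onz("scene",[S(624,163)],105)[0]-57.5*v)
rep("jar scene sides",onz("scene",[S(529,207),S(718,204)],105).mean(0))
rep("car sides",onz("scene",[S(530,110),S(693,107)],zb+50).mean(0))
for x,y,z in((612,135,53),(612,212,2),(612,212,6)):rep("car front %d"%z,onz("scene",[S(x,y)],zb+z)[0]+48*v)
s=cv2.imread("pics/s5.png",0);c=round(S(612,0)[0])
print("col",c,s[222:262,c],"ring col",[ (x,s[232:262,x].tolist()) for x in(360,)])
E
```

```text
tool [582.5 -19.5   0. ] lat 288.7 dep 505.8
jar top [584.2 -23.3   0. ] lat 292.9 dep 505.6
jar scene back [578.6 -28.4 105. ] lat 294.7 dep 498.2
jar scene sides [574.3 -27.3 105. ] lat 291.8 dep 494.9
car sides [574.3 -18.  168. ] lat 283.6 dep 499.3
car front 53 [576.4 -15.1 171. ] lat 281.9 dep 502.5
car front 2 [577.8 -15.4 120. ] lat 282.8 dep 503.6
car front 6 [570.4 -18.8 124. ] lat 282.4 dep 495.5
col 347 [ 68  70  51 106 214 200 197 198 203 156 111 117 114 139 164 113 118 117
 130 187 111 119 120 120 110 103 109 117 115 136 150  85  58  96  81 114
 129 127 126 149] ring col [(360, [194, 161, 118, 120, 150, 189, 152, 106, 102, 103, 103, 96, 95, 152, 166, 145, 99, 105, 109, 112, 58, 55, 87, 76, 113, 115, 114, 112, 123, 108])]
```

Emit:
{"method": "carry_out", "body": {"targets": [{"dx": -0.15, "dy": 0.4, "dz": 0, "ax": 0, "ay": 0, "az": 0}, {"dx": -0.12, "dy": 0.4, "dz": 0, "ax": 0, "ay": 0, "az": 0}, {"dx": 0, "dy": 0, "dz": 0.3, "ax": 0, "ay": 0, "az": 0}, {"dx": 0, "dy": 0, "dz": 0, "ax": 0, "ay": 0, "az": 0}]}}

```text
clock: 13.9
tool_pos: [584.7, -29.0, 180.0]
ee_rot: [3.061, 0.697, -0.008]
ft_force: [0.3, 0.9, -3.4]
gripper_width: 10.0
```

```bash
python3 g.py 583.6 -28 165 .45
```

```text
pos [584.7 -29.  180. ] shift cm [-0.05 -0.14  1.5 ] turn [ 0.001  0.005 -0.003] F [ 0.3  0.9 -3.4] T [-0.04 -0.12  0.02] w 10.0 clk 13.9
```

Emit:
{"method": "carry_out", "body": {"targets": [{"dx": -0.05, "dy": -0.1, "dz": 0.4, "ax": 0, "ay": 0, "az": 0}, {"dx": 0, "dy": 0, "dz": 0.4, "ax": 0, "ay": 0, "az": 0}, {"dx": 0, "dy": 0, "dz": 0.4, "ax": 0, "ay": 0, "az": 0}, {"dx": 0, "dy": 0, "dz": 0.3, "ax": 0, "ay": 0, "az": 0}]}}

```text
clock: 14.3
tool_pos: [583.8, -28.5, 164.1]
ee_rot: [3.061, 0.696, -0.007]
ft_force: [-0.0, -0.6, -2.9]
gripper_width: 10.0
```

Emit:
{"method": "carry_out", "body": {"targets": [{"dx": 0, "dy": 0, "dz": 0.3, "ax": 0, "ay": 0, "az": 0}, {"dx": 0, "dy": 0, "dz": 0.3, "ax": 0, "ay": 0, "az": 0}]}}

```text
clock: 14.5
tool_pos: [583.6, -28.4, 157.3]
ee_rot: [3.062, 0.696, -0.008]
ft_force: [0.2, 0.6, -3.5]
gripper_width: 9.6
```

```bash
python3 g.py 583.6 -28 165 .45; python3 - <<'E'
from h import *
s=imaging.grab_frame("scene")[:,:,::-1]
cv2.imwrite("pics/s6.png",s)
g=cv2.cvtColor(s,cv2.COLOR_BGR2GRAY)
for y in (236,238,240,244,248): print(y,g[y,328:371].tolist())
E
```

```text
pos [583.6 -28.4 157.3] shift cm [ 0.01 -0.04 -0.77] turn [ 0.001  0.005 -0.003] F [ 0.2  0.6 -3.5] T [-0.02 -0.13  0.04] w 9.6 clk 14.5
236 [156, 172, 163, 171, 180, 143, 154, 141, 124, 167, 203, 210, 204, 201, 198, 199, 198, 197, 197, 195, 195, 195, 193, 196, 194, 195, 195, 196, 195, 195, 196, 198, 200, 204, 170, 119, 82, 89, 101, 107, 107, 107, 107]
238 [179, 175, 173, 178, 182, 145, 156, 143, 108, 104, 107, 102, 117, 145, 174, 200, 208, 205, 205, 202, 201, 201, 202, 202, 201, 201, 203, 204, 209, 172, 155, 122, 100, 101, 102, 148, 129, 88, 98, 107, 106, 104, 105]
240 [187, 189, 185, 147, 163, 132, 132, 161, 183, 162, 124, 107, 106, 108, 113, 116, 113, 114, 114, 114, 116, 114, 113, 114, 115, 115, 114, 116, 116, 114, 111, 110, 105, 116, 165, 189, 138, 142, 159, 156, 156, 157, 157]
244 [104, 101, 173, 133, 56, 100, 122, 163, 148, 112, 106, 110, 109, 110, 108, 124, 135, 156, 182, 191, 192, 192, 192, 190, 190, 171, 166, 145, 120, 109, 107, 108, 106, 100, 115, 139, 113, 78, 49, 90, 190, 209, 206]
248 [98, 95, 94, 88, 66, 67, 100, 114, 112, 111, 107, 122, 173, 200, 205, 185, 174, 155, 146, 141, 136, 137, 136, 136, 137, 144, 152, 180, 191, 203, 178, 162, 124, 99, 99, 96, 101, 163, 117, 46, 73, 188, 210]
```

The carrier bottom is inside the mouth with no contact, and the gaps are balanced. I'll keep lowering.

Emit:
{"method": "carry_out", "body": {"targets": [{"dx": 0, "dy": 0, "dz": 0.5, "ax": 0, "ay": 0, "az": 0}, {"dx": 0, "dy": 0, "dz": 0.5, "ax": 0, "ay": 0, "az": 0}, {"dx": 0, "dy": 0, "dz": 0.5, "ax": 0, "ay": 0, "az": 0}, {"dx": 0, "dy": 0, "dz": 0.5, "ax": 0, "ay": 0, "az": 0}, {"dx": 0, "dy": 0, "dz": 0.5, "ax": 0, "ay": 0, "az": 0}]}}

```text
clock: 15.05
tool_pos: [583.5, -28.5, 130.1]
ee_rot: [3.061, 0.696, -0.008]
ft_force: [-0.6, -0.2, -3.2]
gripper_width: 9.9
```

Emit:
{"method": "carry_out", "body": {"targets": [{"dx": 0, "dy": 0, "dz": 0.5, "ax": 0, "ay": 0, "az": 0}, {"dx": 0, "dy": 0, "dz": 0.5, "ax": 0, "ay": 0, "az": 0}, {"dx": 0, "dy": 0, "dz": 0.5, "ax": 0, "ay": 0, "az": 0}, {"dx": 0, "dy": 0, "dz": 0.5, "ax": 0, "ay": 0, "az": 0}, {"dx": 0, "dy": 0, "dz": 0.5, "ax": 0, "ay": 0, "az": 0}]}}

```text
clock: 15.55
tool_pos: [583.4, -28.6, 102.7]
ee_rot: [3.062, 0.696, -0.008]
ft_force: [0.1, -0.2, -3.3]
gripper_width: 9.7
```

```bash
python3 g.py 583.6 -28.2 69 .45
```

```text
pos [583.4 -28.6 102.7] shift cm [ 0.05 -0.03  3.37] turn [ 0.001  0.005 -0.003] F [ 0.1 -0.2 -3.3] T [ 0.01 -0.14 -0.03] w 9.7 clk 15.55
```

Emit:
{"method": "carry_out", "body": {"targets": [{"dx": 0, "dy": 0, "dz": 0.5, "ax": 0, "ay": 0, "az": 0}, {"dx": 0, "dy": 0, "dz": 0.5, "ax": 0, "ay": 0, "az": 0}, {"dx": 0, "dy": 0, "dz": 0.5, "ax": 0, "ay": 0, "az": 0}, {"dx": 0, "dy": 0, "dz": 0.5, "ax": 0, "ay": 0, "az": 0}, {"dx": 0, "dy": 0, "dz": 0.3, "ax": 0, "ay": 0, "az": 0}]}}

```text
clock: 16.05
tool_pos: [583.2, -28.6, 77.3]
ee_rot: [3.062, 0.696, -0.008]
ft_force: [-0.4, -0.7, -2.5]
gripper_width: 9.8
```

Emit:
{"method": "carry_out", "body": {"targets": [{"dx": 0, "dy": 0, "dz": 0.2, "ax": 0, "ay": 0, "az": 0}, {"dx": 0, "dy": 0, "dz": 0.15, "ax": 0, "ay": 0, "az": 0}]}}

```text
clock: 16.25
tool_pos: [583.1, -28.6, 73.3]
ee_rot: [3.062, 0.696, -0.009]
ft_force: [-0.5, -0.6, -2.5]
gripper_width: 9.7
```

Emit:
{"method": "carry_out", "body": {"targets": [{"dx": 0, "dy": 0, "dz": 0.15, "ax": 0, "ay": 0, "az": 0}]}}

```text
clock: 16.35
tool_pos: [583.2, -28.6, 71.7]
ee_rot: [3.062, 0.696, -0.008]
ft_force: [0.7, -0.5, -2.7]
gripper_width: 9.9
```

Emit:
{"method": "carry_out", "body": {"targets": [{"dx": 0, "dy": 0, "dz": 0.15, "ax": 0, "ay": 0, "az": 0}]}}

```text
clock: 16.45
tool_pos: [583.3, -28.6, 70.2]
ee_rot: [3.062, 0.696, -0.008]
ft_force: [-0.2, 0.3, -3.5]
gripper_width: 9.5
```

Emit:
{"method": "carry_out", "body": {"targets": [{"dx": 0, "dy": 0, "dz": 0.1, "ax": 0, "ay": 0, "az": 0}]}}

```text
clock: 16.55
tool_pos: [583.2, -28.7, 69.2]
ee_rot: [3.062, 0.696, -0.009]
ft_force: [-10.4, -1.6, 21.8]
gripper_width: 9.9
```

Emit:
{"method": "carry_out", "body": {"targets": [{"dx": 0, "dy": 0, "dz": 0.1, "ax": 0, "ay": 0, "az": 0}]}}

```text
clock: 16.65
tool_pos: [583.2, -28.7, 69.2]
ee_rot: [3.062, 0.696, -0.01]
ft_force: [-15.3, 0.2, 32.5]
gripper_width: 9.3
```

It's on the floor at 69.2, which equals 63.2 + 6 as expected. I'll release with a partial opening and withdraw.

Emit:
{"method": "carry_out", "body": {"targets": [{"dx": 0, "dy": 0, "dz": -0.05, "ax": 0, "ay": 0, "az": 0}, {"dx": 0, "dy": 0, "dz": 0, "ax": 0, "ay": 0, "az": 0}, {"dx": 0, "dy": 0, "dz": 0, "ax": 0, "ay": 0, "az": 0}, {"dx": 0, "dy": 0, "dz": 0, "ax": 0, "ay": 0, "az": 0}, {"dx": 0, "dy": 0, "dz": -1, "ax": 0, "ay": 0, "az": 0}, {"dx": 0, "dy": 0, "dz": -2, "ax": 0, "ay": 0, "az": 0}, {"dx": 0, "dy": 0, "dz": -4, "ax": 0, "ay": 0, "az": 0}, {"dx": 0, "dy": 0, "dz": -4, "ax": 0, "ay": 0, "az": 0}, {"dx": 0, "dy": 0, "dz": -3, "ax": 0, "ay": 0, "az": 0}], "fingers": 3.0}}

```text
clock: 17.55
tool_pos: [582.3, -28.1, 213.5]
ee_rot: [3.063, 0.697, -0.018]
ft_force: [0.7, -0.4, 0.8]
gripper_width: 29.9
```

```bash
python3 g.py 447.5 -243 150 -0.5;python3 - <<'E'
from h import *
P=lambda x,y:((x+.5)/2.5-.5+150,(y+.5)/2.5-.5+195)
print(onz("top",[P(685,205)],40), onz("top",[(422.4,277.9)],14))
t=cv2.cvtColor(cv2.imread("pics/top0.png"),cv2.COLOR_BGR2GRAY)
print(t[268:292:1,424]);
E
```

```text
pos [582.3 -28.1 213.5] shift cm [-21.38  13.56   6.56] turn [0.003 0.011 0.947] F [ 0.7 -0.4  0.8] T [-0.02 -0.14 -0.03] w 29.9 clk 17.55
[[ 449.31436781 -237.17712134   40.        ]] [[ 447.63180377 -237.71530509   14.        ]]
[114 113 109 106 106 110 119 128 134 136 133 126 114  96  90  98 106 110
 113 114 114 115 115 115]
```

The lid is at about (448,-237.5). Both places so far show a small clockwise tool bias, so I'm aiming at a reported (446,-241).

Emit:
{"method": "carry_out", "body": {"targets": [{"dx": -2.9, "dy": 1.8, "dz": 0, "ax": 0, "ay": 0, "az": 0}, {"dx": -4, "dy": 2.5, "dz": 0, "ax": 0, "ay": 0, "az": 0}, {"dx": -4, "dy": 2.5, "dz": 0, "ax": 0, "ay": 0, "az": 0}, {"dx": -4, "dy": 2.5, "dz": 0.5, "ax": 0, "ay": 0, "az": 0}, {"dx": -3, "dy": 2, "dz": 1, "ax": 0, "ay": 0, "az": 0}, {"dx": -2, "dy": 1.3, "dz": 2, "ax": 0, "ay": 0, "az": 0}, {"dx": 0, "dy": 0, "dz": 3, "ax": 0, "ay": 0, "az": 0}, {"dx": 0, "dy": 0, "dz": 0, "ax": 0, "ay": 0, "az": 0}], "fingers": 5.0}}

```text
clock: 18.35
tool_pos: [457.4, -236.1, 161.6]
ee_rot: [3.054, 0.697, 0.008]
ft_force: [0.0, 1.2, 1.4]
gripper_width: 50.2
```

```bash
python3 g.py 446 -241.2 23 .45
```

```text
pos [ 457.4 -236.1  161.6] shift cm [-1.28 -0.17 13.85] turn [ 0.01  -0.003 -0.001] F [0.  1.2 1.4] T [ 0.01 -0.09  0.04] w 50.2 clk 18.35
```

Emit:
{"method": "carry_out", "body": {"targets": [{"dx": -0.6, "dy": -0.1, "dz": 2.5, "ax": 0.005, "ay": 0, "az": 0}, {"dx": -0.6, "dy": -0.1, "dz": 3.5, "ax": 0.005, "ay": 0, "az": 0}, {"dx": 0, "dy": 0, "dz": 3, "ax": 0, "ay": 0, "az": 0}, {"dx": 0, "dy": 0, "dz": 1.5, "ax": 0, "ay": 0, "az": 0}, {"dx": 0, "dy": 0, "dz": 0, "ax": 0, "ay": 0, "az": 0}]}}

```text
clock: 18.85
tool_pos: [450.8, -241.1, 60.9]
ee_rot: [3.058, 0.701, 0.012]
ft_force: [0.5, 0.2, 0.2]
gripper_width: 50.2
```

```bash
python3 g.py 446 -241.2 23 .45; python3 - <<'E'
from h import *
s=imaging.grab_frame("scene")[:,:,::-1];t=imaging.grab_frame("top")[:,:,::-1]
cv2.imwrite("pics/s7.png",s)
r=lambda im,x,y,w,h,f:cv2.resize(im[y:y+h,x:x+w],(w*f,h*f),interpolation=cv2.INTER_CUBIC)
cv2.imwrite("pics/c8.png",np.hstack([r(s,310,200,150,140,4)]))
E
```

```text
pos [ 450.8 -241.1   60.9] shift cm [-0.46 -0.22  3.79] turn [ 0.006 -0.007  0.001] F [0.5 0.2 0.2] T [-0.01 -0.09 -0.01] w 50.2 clk 18.85
```

View pics/c8.png

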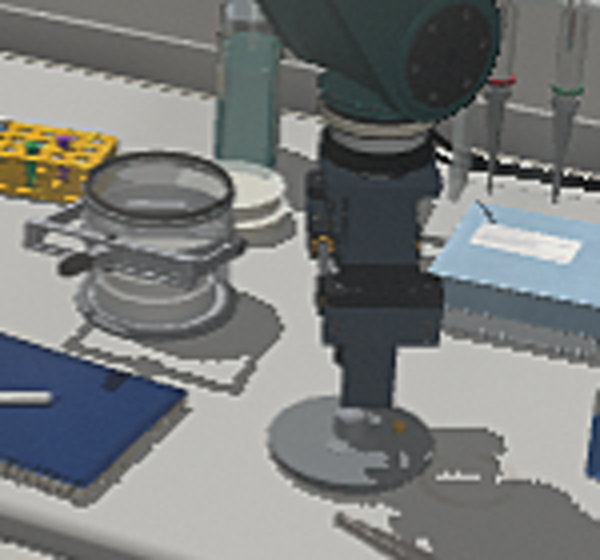

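The carrier stands level in the jar. The front finger is centred at crop x 367 while the lid's centre is at 352, so the tool is about 3.7 px too far right. I'll compute the correction.

```bash
python3 - <<'E'
from h import *
S=lambda x,y:((x+.5)/4-.5+310,(y+.5)/4-.5+200)
v=np.array([.884,.467,0]);l=np.array([.466,-.885,0])
def rep(n,P):print(n,P.round(1),"lat",(P@l).round(1),"dep",(P@v).round(1))
rep("tool rep",tool()[0]);rep("lid top",np.array([448,-237.5,14]))
for z in(46,56):
  rep("front tip z%d"%z,onz("scene",[S(367.5,406)],z)[0])
rep("lid scene",onz("scene",[S(268,441),S(437,441)],12).mean(0))
rep("lid front",onz("scene",[S(352,488)],8)[0]+58*v)
E
```

```text
tool rep [ 451.7 -241.7   62.5] lat 424.4 dep 286.4
lid top [ 448.  -237.5   14. ] lat 419.0 dep 285.1
front tip z46 [ 438.1 -250.9   46. ] lat 426.2 dep 270.1
front tip z56 [ 422.6 -256.1   56. ] lat 423.5 dep 254.0
lid scene [ 442.6 -240.4   12. ] lat 419.0 dep 278.9
lid front [ 444.9 -231.8    8. ] lat 412.5 dep 285.0
```

Emit:
{"method": "carry_out", "body": {"targets": [{"dx": -0.15, "dy": -0.5, "dz": 1.0, "ax": 0.005, "ay": -0.005, "az": 0}, {"dx": 0, "dy": 0, "dz": 1.5, "ax": 0, "ay": 0, "az": 0}, {"dx": 0, "dy": 0, "dz": 0.8, "ax": 0, "ay": 0, "az": 0}, {"dx": 0, "dy": 0, "dz": 0.3, "ax": 0, "ay": 0, "az": 0}]}}

```text
clock: 19.35
tool_pos: [450.6, -238.5, 27.4]
ee_rot: [3.056, 0.702, 0.012]
ft_force: [0.3, -0.9, 1.0]
gripper_width: 49.8
```

```bash
python3 g.py 448 -237.5 23 .45
```

```text
pos [ 450.6 -238.5   27.4] shift cm [-0.19 -0.21  0.44] turn [ 0.007 -0.006  0.002] F [ 0.3 -0.9  1. ] T [ 0.02 -0.11 -0.  ] w 49.8 clk 19.35
```

Emit:
{"method": "carry_out", "body": {"targets": [{"dx": -0.2, "dy": -0.2, "dz": 0.3, "ax": 0.007, "ay": -0.006, "az": 0}, {"dx": 0, "dy": 0, "dz": 0.05, "ax": 0, "ay": 0, "az": 0}, {"dx": 0, "dy": 0, "dz": 0.05, "ax": 0, "ay": 0, "az": 0}, {"dx": 0, "dy": 0, "dz": 0.05, "ax": 0, "ay": 0, "az": 0}, {"dx": 0, "dy": 0, "dz": 0.05, "ax": 0, "ay": 0, "az": 0}, {"dx": 0, "dy": 0, "dz": 0, "ax": 0, "ay": 0, "az": 0}], "fingers": 1.0, "squeeze": 30}}

```text
clock: 19.95
tool_pos: [447.6, -237.5, 22.4]
ee_rot: [-3.061, -0.703, 0.002]
ft_force: [0.0, 0.3, -1.8]
gripper_width: 22.9
```

```bash
python3 g.py 448 -237.5 23 .45
```

```text
pos [ 447.6 -237.5   22.4] shift cm [ 0.04  0.02 -0.06] turn [-0.002  0.001  0.001] F [ 0.   0.3 -1.8] T [ 0.01 -0.1  -0.03] w 22.9 clk 19.95
```

Emit:
{"method": "carry_out", "body": {"targets": [{"dx": 0, "dy": 0, "dz": -1, "ax": 0, "ay": 0, "az": 0}, {"dx": 0, "dy": 0, "dz": -3, "ax": 0, "ay": 0, "az": 0}, {"dx": 0, "dy": 0, "dz": -4, "ax": 0, "ay": 0, "az": 0}, {"dx": 0, "dy": 0, "dz": -4, "ax": 0, "ay": 0, "az": 0}, {"dx": 0, "dy": 0, "dz": -2, "ax": 0, "ay": 0, "az": 0}, {"dx": 1.5, "dy": -1, "dz": -0.5, "ax": 0, "ay": 0, "az": 0}, {"dx": 3, "dy": -1.9, "dz": 0, "ax": 0, "ay": 0, "az": 0}, {"dx": 4, "dy": -2.5, "dz": 0, "ax": 0, "ay": 0, "az": 0}, {"dx": 4, "dy": -2.5, "dz": 0, "ax": 0, "ay": 0, "az": 0}, {"dx": 4, "dy": -2.5, "dz": 0, "ax": 0, "ay": 0, "az": 0}, {"dx": 3, "dy": -1.9, "dz": 0, "ax": 0, "ay": 0, "az": 0}, {"dx": 0.8, "dy": -0.5, "dz": 0, "ax": 0, "ay": 0, "az": 0}]}}

```text
clock: 21.15
tool_pos: [578.8, -27.5, 183.2]
ee_rot: [3.061, 0.695, 0.009]
ft_force: [-0.3, -0.2, -2.0]
gripper_width: 23.1
```

```bash
python3 g.py 583 -23.5 140 .45
```

```text
pos [578.8 -27.5 183.2] shift cm [ 0.53 -0.19  4.33] turn [ 0.004 -0.005 -0.003] F [-0.3 -0.2 -2. ] T [ 0.06 -0.06  0.01] w 23.1 clk 21.15
```

Emit:
{"method": "carry_out", "body": {"targets": [{"dx": 0.5, "dy": -0.2, "dz": 1.5, "ax": 0.006, "ay": -0.006, "az": 0}, {"dx": 0, "dy": 0, "dz": 2, "ax": 0, "ay": 0, "az": 0}, {"dx": 0, "dy": 0, "dz": 0.8, "ax": 0, "ay": 0, "az": 0}, {"dx": 0, "dy": 0, "dz": 0, "ax": 0, "ay": 0, "az": 0}]}}

```text
clock: 21.55
tool_pos: [581.8, -23.7, 138.2]
ee_rot: [-3.061, -0.697, 0.004]
ft_force: [0.6, 0.3, -1.1]
gripper_width: 22.8
```

```bash
python3 g.py 583 -23.5 130 .45; python3 - <<'E'
from h import *
s=imaging.grab_frame("scene")[:,:,::-1]
cv2.imwrite("pics/s8.png",s)
cv2.imwrite("pics/c9.png",cv2.resize(s[205:300,300:400],None,fx=6,fy=6,interpolation=cv2.INTER_CUBIC))
E
```

```text
pos [581.8 -23.7 138.2] shift cm [0.12 0.04 0.82] turn [-0.003  0.002 -0.002] F [ 0.6  0.3 -1.1] T [-0.   -0.12 -0.  ] w 22.8 clk 21.55
```

View pics/c9.png

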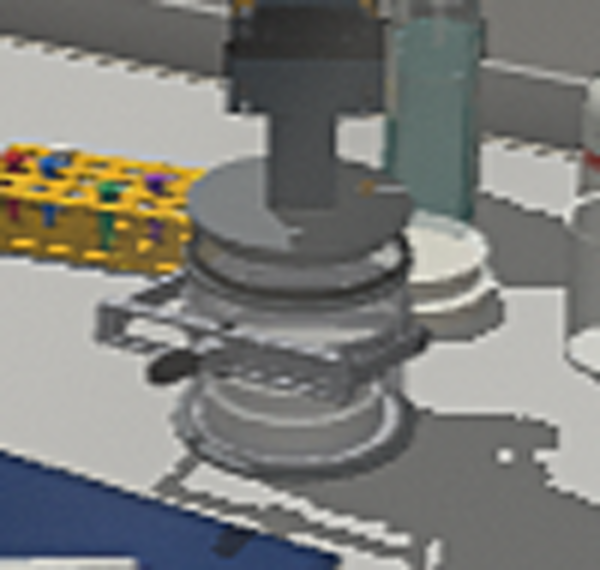

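The lid hangs level just above the ring. Its flange spans x 187 to 413 and the ring 187 to 410, so the sideways match is good. I'll check the depth.

```bash
python3 - <<'E'
from h import *
S=lambda x,y:((x+.5)/6-.5+300,(y+.5)/6-.5+205)
v=np.array([.884,.467,0]);l=np.array([.466,-.885,0])
def rep(n,P):print(n,P.round(1),"lat",(P@l).round(1),"dep",(P@v).round(1))
for z in(130,):
  rep("flange back",onz("scene",[S(300,155)],z)[0]-58*v)
  rep("sides",onz("scene",[S(187,204),S(413,204)],127).mean(0))
rep("ring sides",onz("scene",[S(186,249),S(411,249)],103).mean(0))
rep("ring front",onz("scene",[S(300,304)],100)[0]+57.5*v)
for n in("s5","s8","scene0"):
  g=cv2.imread(f"pics/{n}.png",0)
  print(n,{c:g[222:262,c].tolist() for c in(355,)})
E
```

```text
flange back [575.3 -30.1 130. ] lat 294.7 dep 494.5
sides [578.4 -25.8 127. ] lat 292.4 dep 499.2
ring sides [575.6 -26.8 103. ] lat 291.9 dep 496.3
ring front [576.5 -24.4 100. ] lat 290.3 dep 498.2
s5 {355: [203, 109, 82, 104, 207, 195, 195, 199, 162, 106, 112, 110, 137, 185, 107, 113, 111, 131, 190, 116, 113, 114, 115, 108, 97, 102, 114, 113, 111, 119, 141, 65, 53, 90, 78, 132, 126, 125, 123, 125]}
s8 {355: [78, 73, 69, 67, 64, 63, 63, 63, 65, 69, 75, 77, 77, 77, 77, 80, 77, 81, 94, 89, 88, 90, 90, 87, 93, 83, 78, 100, 105, 111, 100, 60, 54, 90, 78, 117, 113, 141, 171, 170]}
scene0 {355: [144, 129, 175, 171, 169, 170, 169, 170, 172, 170, 170, 171, 170, 171, 175, 182, 75, 63, 82, 90, 141, 156, 159, 165, 138, 106, 110, 107, 107, 115, 135, 66, 54, 107, 74, 127, 122, 122, 121, 121]}
```

Emit:
{"method": "carry_out", "body": {"targets": [{"dx": 0.15, "dy": 0, "dz": 0.4, "ax": 0, "ay": 0, "az": 0}, {"dx": 0, "dy": 0, "dz": 0.4, "ax": 0, "ay": 0, "az": 0}, {"dx": 0, "dy": 0, "dz": 0.2, "ax": 0, "ay": 0, "az": 0}]}}

```text
clock: 21.9
tool_pos: [583.8, -24.3, 129.4]
ee_rot: [-3.062, -0.694, 0.001]
ft_force: [0.3, 0.3, -1.6]
gripper_width: 23.3
```

Emit:
{"method": "carry_out", "body": {"targets": [{"dx": 0, "dy": 0, "dz": 0.2, "ax": 0, "ay": 0, "az": 0}, {"dx": 0, "dy": 0, "dz": 0.2, "ax": 0, "ay": 0, "az": 0}]}}

```text
clock: 22.1
tool_pos: [584.0, -24.5, 125.5]
ee_rot: [-3.062, -0.694, 0.0]
ft_force: [0.9, 0.1, -1.5]
gripper_width: 23.1
```

Emit:
{"method": "carry_out", "body": {"targets": [{"dx": 0, "dy": 0, "dz": 0.2, "ax": 0, "ay": 0, "az": 0}]}}

```text
clock: 22.2
tool_pos: [584.1, -24.5, 123.5]
ee_rot: [-3.062, -0.694, -0.0]
ft_force: [-0.2, -0.1, -1.9]
gripper_width: 23.1
```

```bash
python3 g.py 583 -23.5 119 .45
```

```text
pos [584.1 -24.5 123.5] shift cm [-0.06 -0.13  0.45] turn [-0.002 -0.    -0.004] F [-0.2 -0.1 -1.9] T [-0.01 -0.12 -0.02] w 23.1 clk 22.2
```

Emit:
{"method": "carry_out", "body": {"targets": [{"dx": 0, "dy": 0, "dz": 0.2, "ax": 0, "ay": 0, "az": 0}]}}

```text
clock: 22.3
tool_pos: [584.1, -24.4, 121.4]
ee_rot: [-3.062, -0.694, -0.0]
ft_force: [0.4, 0.2, -2.1]
gripper_width: 23.0
```

Emit:
{"method": "carry_out", "body": {"targets": [{"dx": 0, "dy": 0, "dz": 0.15, "ax": 0, "ay": 0, "az": 0}]}}

```text
clock: 22.4
tool_pos: [584.1, -24.4, 119.7]
ee_rot: [-3.062, -0.694, -0.0]
ft_force: [-0.7, 0.6, -1.4]
gripper_width: 22.9
```

Emit:
{"method": "carry_out", "body": {"targets": [{"dx": 0, "dy": 0, "dz": 0.1, "ax": 0, "ay": 0, "az": 0}]}}

```text
clock: 22.5
tool_pos: [584.1, -24.4, 118.5]
ee_rot: [-3.062, -0.694, -0.0]
ft_force: [-0.9, 0.1, 0.2]
gripper_width: 23.3
```

Emit:
{"method": "carry_out", "body": {"targets": [{"dx": 0, "dy": 0, "dz": 0.1, "ax": 0, "ay": 0, "az": 0}]}}

```text
clock: 22.6
tool_pos: [584.1, -24.4, 117.6]
ee_rot: [-3.062, -0.694, -0.0]
ft_force: [-1.3, -0.5, 2.1]
gripper_width: 23.1
```

The lid is seated and the seal is pushing back (2 N). I'll release, rise, and locate the lever.

Emit:
{"method": "carry_out", "body": {"targets": [{"dx": 0, "dy": 0, "dz": 0, "ax": 0, "ay": 0, "az": 0}, {"dx": 0, "dy": 0, "dz": 0, "ax": 0, "ay": 0, "az": 0}, {"dx": 0, "dy": 0, "dz": -0.3, "ax": 0, "ay": 0, "az": 0}, {"dx": 0, "dy": 0, "dz": -2, "ax": 0, "ay": 0, "az": 0}, {"dx": 0, "dy": 0, "dz": -4, "ax": 0, "ay": 0, "az": 0}, {"dx": 0, "dy": 0, "dz": -3, "ax": 0, "ay": 0, "az": 0}, {"dx": 0, "dy": 0, "dz": 0, "ax": 0, "ay": 0, "az": 0}], "fingers": 5.0}}

```text
clock: 23.3
tool_pos: [584.1, -24.5, 214.3]
ee_rot: [-3.062, -0.694, 0.001]
ft_force: [0.9, -0.3, -0.2]
gripper_width: 49.7
```

Emit:
{"method": "carry_out", "body": {"targets": [{"dx": -3.5, "dy": -1.5, "dz": 0, "ax": 0, "ay": 0, "az": -0.14}, {"dx": -3.5, "dy": -1, "dz": 0, "ax": 0, "ay": 0, "az": -0.14}, {"dx": -3, "dy": 0, "dz": 0, "ax": 0, "ay": 0, "az": -0.14}, {"dx": 0, "dy": 0, "dz": 0, "ax": 0, "ay": 0, "az": -0.14}, {"dx": 0, "dy": 0, "dz": 0, "ax": 0, "ay": 0, "az": -0.14}, {"dx": 0, "dy": 0, "dz": 0, "ax": 0, "ay": 0, "az": -0.14}, {"dx": 0, "dy": 0, "dz": 0, "ax": 0, "ay": 0, "az": -0.14}, {"dx": 0, "dy": 0, "dz": 0, "ax": 0, "ay": 0, "az": -0.14}, {"dx": 0, "dy": 0, "dz": 0, "ax": 0, "ay": 0, "az": 0}]}}

```text
clock: 24.2
tool_pos: [484.2, -57.9, 212.4]
ee_rot: [-2.176, -2.264, -0.002]
ft_force: [0.0, 1.0, -0.6]
gripper_width: 50.2
```

```bash
python3 g.py 457 -15 140 1.57; python3 - <<'E'
from h import *
T=lambda x,y:((x+.5)/5-.5+305,(y+.5)/5-.5+195)
S=lambda x,y:((x+.5)/6-.5+300,(y+.5)/6-.5+205)
J=np.array([584,-23.5,66])
for n,p,r in(("pin",(193,308),85),("grip",(182.5,399),132),("tip",(181.5,428),147)):
  o,d=ray("top",[T(*p)]);d=d[0]
  for z in np.arange(66,130,6):
    X=o+d*(z-o[2])/d[2]; 
    print(n,z,X.round(1),"r",np.hypot(X[0]-J[0],X[2]-J[2]).round(1)) if abs(np.hypot(X[0]-J[0],X[2]-J[2])-r)<2.5 else 0
# scene prediction for several theta
for th in(1.2,1.3,1.4):
  for yy in(-23,-17):print(th,yy,pix("scene",[[584-132*np.sin(th),yy,66+132*np.cos(th)]]))
print("seen grip",S(173,367))
E
```

```text
pos [484.2 -57.9 212.4] shift cm [ 4.38 -2.55  7.24] turn [ 0.    -0.002  0.04 ] F [ 0.   1.  -0.6] T [ 0.11 -0.14  0.03] w 50.2 clk 24.2
pin 90 [503.9 -22.8  90. ] r 83.6
pin 96 [503.3 -22.6  96. ] r 86.1
grip 96 [456.6 -16.2  96. ] r 130.9
grip 102 [456.2 -16.  102. ] r 132.8
tip 96 [441.8 -15.3  96. ] r 145.4
tip 102 [441.4 -15.2 102. ] r 147.0
tip 108 [441.1 -15.1 108. ] r 148.9
1.2 -23 [[331.24465604 257.98072587]]
1.2 -17 [[329.39643342 257.53849241]]
1.3 -23 [[330.57152119 262.41279573]]
1.3 -17 [[328.7267942  261.96418332]]
1.4 -23 [[330.09957381 266.75552558]]
1.4 -17 [[328.25936587 266.30102878]]
seen grip (328.4166666666667, 265.75)
```

Emit:
{"method": "carry_out", "body": {"targets": [{"dx": 2.1, "dy": -1.3, "dz": 1, "ax": 0, "ay": 0, "az": 0.02}, {"dx": 2.0, "dy": -1.3, "dz": 3, "ax": 0, "ay": 0, "az": 0.02}, {"dx": 0, "dy": 0, "dz": 3, "ax": 0, "ay": 0, "az": 0}, {"dx": 0, "dy": 0, "dz": 0.5, "ax": 0, "ay": 0, "az": 0}, {"dx": 0, "dy": 0, "dz": 0, "ax": 0, "ay": 0, "az": 0}], "fingers": 5.0}}

```text
clock: 24.7
tool_pos: [456.8, -16.4, 135.8]
ee_rot: [2.247, 2.195, 0.004]
ft_force: [0.4, -0.2, 0.3]
gripper_width: 50.1
```

```bash
python3 g.py 456 -16 85 1.57
```

```text
pos [456.8 -16.4 135.8] shift cm [ 0.03 -0.09  5.08] turn [ 0.002 -0.002 -0.023] F [ 0.4 -0.2  0.3] T [ 0.11 -0.18  0.03] w 50.1 clk 24.7
```

Emit:
{"method": "carry_out", "body": {"targets": [{"dx": 0, "dy": 0, "dz": 2, "ax": 0, "ay": 0, "az": -0.02}, {"dx": 0, "dy": 0, "dz": 2, "ax": 0, "ay": 0, "az": 0}, {"dx": 0, "dy": 0, "dz": 0.8, "ax": 0, "ay": 0, "az": 0}]}}

```text
clock: 25.0
tool_pos: [460.5, -17.3, 90.8]
ee_rot: [2.228, 2.208, 0.01]
ft_force: [0.2, 0.5, -0.1]
gripper_width: 50.2
```

Emit:
{"method": "carry_out", "body": {"targets": [{"dx": 0, "dy": 0, "dz": 0.1, "ax": 0, "ay": 0, "az": 0}, {"dx": 0, "dy": 0, "dz": 0.05, "ax": 0, "ay": 0, "az": 0}, {"dx": 0, "dy": 0, "dz": 0.05, "ax": 0, "ay": 0, "az": 0}, {"dx": 0, "dy": 0, "dz": 0.05, "ax": 0, "ay": 0, "az": 0}, {"dx": 0, "dy": 0, "dz": 0, "ax": 0, "ay": 0, "az": 0}, {"dx": 0, "dy": 0, "dz": 0, "ax": 0, "ay": 0, "az": 0}, {"dx": 0, "dy": 0, "dz": 0, "ax": 0, "ay": 0, "az": 0}], "fingers": 0.0, "squeeze": 20}}

```text
clock: 25.7
tool_pos: [462.8, -18.7, 91.7]
ee_rot: [2.229, 2.202, 0.012]
ft_force: [0.9, -5.8, -3.1]
gripper_width: 11.8
```

```bash
python3 g.py 456 -16 85 1.57
```

```text
pos [462.8 -18.7  91.7] shift cm [ 0.26 -0.69  0.66] turn [ 0.011  0.    -0.011] F [ 0.9 -5.8 -3.1] T [-1.24 -0.11 -0.27] w 11.8 clk 25.7
```

The lever is gripped at 11.8 mm. I'll swing it along the arc about the hinge, in chunks.

Emit:
{"method": "carry_out", "body": {"targets": [{"dx": 0, "dy": 0.48, "dz": -1.25, "ax": 0, "ay": 0, "az": 0}, {"dx": 0, "dy": 0.61, "dz": -1.19, "ax": 0, "ay": 0, "az": 0}, {"dx": 0, "dy": 0.73, "dz": -1.12, "ax": 0, "ay": 0, "az": 0}]}}

```text
clock: 26.0
tool_pos: [476.8, -20.0, 126.4]
ee_rot: [2.233, 2.205, 0.001]
ft_force: [-3.3, -8.3, -3.3]
gripper_width: 11.2
```

```bash
cat > arc.py <<'E'
from h import *
p,R=tool();d=p-np.array([584,0,52]);print("r",np.hypot(d[0],d[2]),"phi",np.arctan2(-d[0],d[2]))
E
python3 arc.py; python3 g.py 462 -18.7 91 1.57
```

```text
r 130.50178180461953 phi 0.9640760987683558
pos [476.8 -20.  126.4] shift cm [ 0.12 -1.49  3.54] turn [ 0.003  0.002 -0.012] F [-3.3 -8.3 -3.3] T [-1.37  0.64 -0.33] w 11.2 clk 26.0
```

Emit:
{"method": "carry_out", "body": {"targets": [{"dx": 0, "dy": 0.9, "dz": -1.0, "ax": 0, "ay": 0, "az": 0}, {"dx": 0, "dy": 1.0, "dz": -0.95, "ax": 0, "ay": 0, "az": 0}, {"dx": 0, "dy": 1.05, "dz": -0.85, "ax": 0, "ay": 0, "az": 0}, {"dx": 0, "dy": 1.15, "dz": -0.75, "ax": 0, "ay": 0, "az": 0}]}}

```text
clock: 26.4
tool_pos: [511.3, -21.7, 161.9]
ee_rot: [-2.23, -2.203, 0.02]
ft_force: [-8.8, -3.4, 4.9]
gripper_width: 10.7
```

```bash
python3 arc.py; python3 g.py 462 -18.7 91 1.57
```

```text
r 131.77049672132782 phi 0.5845599272338413
pos [511.3 -21.7 161.9] shift cm [ 0.27 -4.83  7.16] turn [-0.014  0.004 -0.011] F [-8.8 -3.4  4.9] T [-0.59  1.72 -0.04] w 10.7 clk 26.4
```

Emit:
{"method": "carry_out", "body": {"targets": [{"dx": 0, "dy": 1.1, "dz": -0.6, "ax": -0.01, "ay": 0, "az": 0}, {"dx": 0, "dy": 1.15, "dz": -0.5, "ax": 0, "ay": 0, "az": 0}, {"dx": 0, "dy": 1.2, "dz": -0.4, "ax": 0, "ay": 0, "az": 0}, {"dx": 0, "dy": 1.25, "dz": -0.3, "ax": 0, "ay": 0, "az": 0}]}}

```text
clock: 26.8
tool_pos: [555.6, -22.5, 181.4]
ee_rot: [-2.23, -2.204, 0.021]
ft_force: [-5.7, -0.6, 7.9]
gripper_width: 10.5
```

```bash
python3 arc.py; python3 g.py 462 -18.7 91 1.57
```

```text
r 132.47577972602573 phi 0.21631409039079902
pos [555.6 -22.5 181.4] shift cm [ 0.31 -9.23  9.17] turn [-0.014  0.005 -0.011] F [-5.7 -0.6  7.9] T [0.04 1.24 0.02] w 10.5 clk 26.8
```

Emit:
{"method": "carry_out", "body": {"targets": [{"dx": 0, "dy": 1.0, "dz": -0.1, "ax": -0.01, "ay": 0, "az": 0}, {"dx": 0, "dy": 0.9, "dz": -0.05, "ax": 0, "ay": 0, "az": 0}, {"dx": 0, "dy": 0.4, "dz": 0, "ax": 0, "ay": 0, "az": 0}]}}

```text
clock: 27.1
tool_pos: [579.5, -22.7, 185.1]
ee_rot: [-2.234, -2.208, 0.012]
ft_force: [-4.5, 0.1, 5.8]
gripper_width: 10.8
```

Emit:
{"method": "carry_out", "body": {"targets": [{"dx": 0, "dy": 0.3, "dz": 0, "ax": 0, "ay": 0, "az": 0}]}}

```text
clock: 27.2
tool_pos: [582.3, -22.7, 185.3]
ee_rot: [-2.234, -2.208, 0.013]
ft_force: [-4.4, 0.3, 4.3]
gripper_width: 10.7
```

Emit:
{"method": "carry_out", "body": {"targets": [{"dx": 0, "dy": 0.2, "dz": 0, "ax": 0, "ay": 0, "az": 0}]}}

```text
clock: 27.3
tool_pos: [584.1, -22.7, 185.4]
ee_rot: [-2.233, -2.207, 0.014]
ft_force: [-3.9, -0.3, 4.8]
gripper_width: 10.5
```

Emit:
{"method": "carry_out", "body": {"targets": [{"dx": 0, "dy": 0.2, "dz": 0, "ax": 0, "ay": 0, "az": 0}]}}

```text
clock: 27.4
tool_pos: [585.9, -22.7, 185.5]
ee_rot: [-2.233, -2.207, 0.015]
ft_force: [-3.8, -0.2, 4.3]
gripper_width: 10.9
```

Emit:
{"method": "carry_out", "body": {"targets": [{"dx": 0, "dy": 0.2, "dz": 0, "ax": 0, "ay": 0, "az": 0}]}}

```text
clock: 27.5
tool_pos: [587.7, -22.7, 185.6]
ee_rot: [-2.233, -2.207, 0.015]
ft_force: [-2.9, 0.0, 5.0]
gripper_width: 10.8
```

Emit:
{"method": "carry_out", "body": {"targets": [{"dx": 0, "dy": 0.2, "dz": 0, "ax": 0, "ay": 0, "az": 0}]}}

```text
clock: 27.6
tool_pos: [589.6, -22.8, 185.7]
ee_rot: [-2.232, -2.207, 0.015]
ft_force: [-3.5, -0.1, 4.6]
gripper_width: 10.5
```

Emit:
{"method": "carry_out", "body": {"targets": [{"dx": 0, "dy": 0.2, "dz": 0, "ax": 0, "ay": 0, "az": 0}]}}

```text
clock: 27.7
tool_pos: [591.5, -22.8, 185.7]
ee_rot: [-2.232, -2.207, 0.016]
ft_force: [-3.3, 0.2, 3.9]
gripper_width: 10.5
```

Emit:
{"method": "carry_out", "body": {"targets": [{"dx": 0, "dy": 0.2, "dz": 0, "ax": 0, "ay": 0, "az": 0}]}}

```text
clock: 27.8
tool_pos: [593.6, -22.8, 185.7]
ee_rot: [-2.232, -2.207, 0.016]
ft_force: [-3.8, -0.1, 4.3]
gripper_width: 10.8
```

Emit:
{"method": "carry_out", "body": {"targets": [{"dx": 0, "dy": 0.3, "dz": 0, "ax": 0, "ay": 0, "az": 0}]}}

```text
clock: 27.9
tool_pos: [596.7, -22.8, 185.7]
ee_rot: [-2.232, -2.207, 0.016]
ft_force: [-3.5, -0.1, 3.7]
gripper_width: 10.5
```

Emit:
{"method": "carry_out", "body": {"targets": [{"dx": 0, "dy": 0.3, "dz": 0, "ax": 0, "ay": 0, "az": 0}]}}

```text
clock: 28.0
tool_pos: [599.8, -22.8, 185.6]
ee_rot: [-2.232, -2.206, 0.016]
ft_force: [-3.2, 0.5, 3.0]
gripper_width: 10.4
```

```bash
python3 arc.py; python3 g.py 584 -22.7 185 1.57; python3 - <<'E'
from h import *
s=imaging.grab_frame("scene")[:,:,::-1]
cv2.imwrite("pics/s9.png",s)
cv2.imwrite("pics/c10.png",cv2.resize(s[175:275,300:400],None,fx=6,fy=6,interpolation=cv2.INTER_CUBIC))
E
```

```text
r 134.5259456379163 phi -0.11802206806373575
pos [599.8 -22.8 185.6] shift cm [-0.   -1.58  0.07] turn [-0.009  0.005 -0.011] F [-3.2  0.5  3. ] T [ 0.11  0.66 -0.05] w 10.4 clk 28.0
```

View pics/c10.png

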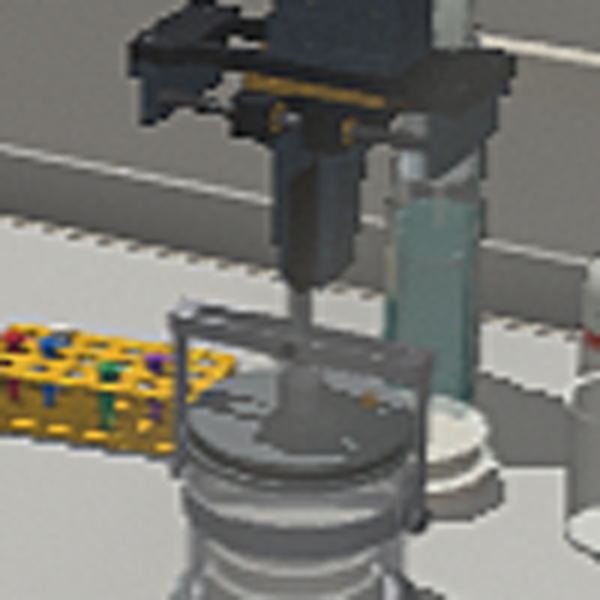

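The view shows the lid flat on the jar, the bail bar over the boss from (178,315) to (430,350), and the lever rising into the jaws. The bail looks nearly upright. I'll check the angle numerically.

```bash
python3 - <<'E'
from h import *
S=lambda x,y:((x+.5)/6-.5+300,(y+.5)/6-.5+175)
print("obs ends",S(178,318),S(430,356),"lever/bar centre",S(295,330))
for th in(.2,.1,0,-.1):
  c=np.array([584-85*np.sin(th),-23.5,66+85*np.cos(th)])
  print(th,pix("scene",[c+[0,68,0],c-[0,68,0],c]).round(1).tolist())
for x in(590,):pass
s=cv2.imread("pics/s9.png",0)
for c in(332,335,365,368): print(c,s[222:245,c].tolist())
E
```

```text
obs ends (329.25, 227.58333333333334) (371.25, 233.91666666666666) lever/bar centre (348.75, 229.58333333333334)
0.2 [[327.4, 228.9], [368.2, 237.6], [347.4, 233.2]]
0.1 [[328.6, 227.5], [369.3, 236.2], [348.6, 231.8]]
0 [[329.9, 226.4], [370.5, 235.0], [349.8, 230.6]]
-0.1 [[331.2, 225.5], [371.6, 234.0], [351.0, 229.7]]
332 [186, 187, 191, 157, 140, 119, 80, 84, 80, 139, 194, 170, 185, 138, 178, 131, 176, 158, 137, 130, 82, 132, 129]
335 [185, 185, 191, 193, 66, 80, 161, 82, 82, 80, 169, 172, 163, 122, 171, 172, 156, 139, 74, 81, 82, 102, 133]
365 [117, 110, 101, 80, 74, 73, 75, 79, 82, 82, 98, 93, 91, 97, 92, 91, 87, 104, 136, 130, 120, 81, 83]
368 [105, 105, 106, 106, 106, 104, 107, 108, 107, 106, 106, 109, 100, 102, 91, 93, 88, 86, 141, 147, 136, 98, 76]
```

Emit:
{"method": "carry_out", "body": {"targets": [{"dx": 0, "dy": 0.2, "dz": 0, "ax": 0, "ay": 0, "az": 0}]}}

```text
clock: 28.15
tool_pos: [602.2, -22.8, 185.4]
ee_rot: [-2.232, -2.206, 0.016]
ft_force: [-8.6, 0.3, 3.4]
gripper_width: 10.4
```

Emit:
{"method": "carry_out", "body": {"targets": [{"dx": 0, "dy": 0.2, "dz": 0, "ax": 0, "ay": 0, "az": 0}]}}

```text
clock: 28.25
tool_pos: [603.0, -22.8, 185.1]
ee_rot: [-2.23, -2.205, 0.02]
ft_force: [-17.7, -0.0, 13.3]
gripper_width: 10.5
```

Emit:
{"method": "carry_out", "body": {"targets": [{"dx": 0, "dy": 0.2, "dz": 0, "ax": 0, "ay": 0, "az": 0}]}}

```text
clock: 28.35
tool_pos: [603.4, -22.8, 184.8]
ee_rot: [-2.228, -2.202, 0.025]
ft_force: [-19.1, -0.1, 15.9]
gripper_width: 11.1
```

Emit:
{"method": "carry_out", "body": {"targets": [{"dx": 0, "dy": 0.2, "dz": 0, "ax": 0, "ay": 0, "az": 0}]}}

```text
clock: 28.45
tool_pos: [603.7, -22.8, 184.6]
ee_rot: [-2.225, -2.2, 0.03]
ft_force: [-20.1, -0.5, 16.2]
gripper_width: 10.8
```

Emit:
{"method": "carry_out", "body": {"targets": [{"dx": 0, "dy": 0.2, "dz": 0, "ax": 0, "ay": 0, "az": 0}]}}

```text
clock: 28.55
tool_pos: [603.8, -22.8, 184.4]
ee_rot: [-2.223, -2.198, 0.035]
ft_force: [-18.8, 0.9, 17.5]
gripper_width: 10.4
```

The stop is reached, with the force rising to 20 N. I'll release, go up, move to the lever's −y side and close the fingers.

Emit:
{"method": "carry_out", "body": {"targets": [{"dx": 0, "dy": 0, "dz": 0, "ax": 0, "ay": 0, "az": 0}, {"dx": 0, "dy": 0, "dz": 0, "ax": 0, "ay": 0, "az": 0}, {"dx": 0, "dy": 0, "dz": 0, "ax": 0, "ay": 0, "az": 0}, {"dx": 0, "dy": 0, "dz": -1, "ax": 0, "ay": 0, "az": 0}, {"dx": 0, "dy": 0, "dz": -3, "ax": 0, "ay": 0, "az": 0}, {"dx": 0, "dy": 0, "dz": -3, "ax": 0, "ay": 0, "az": 0}, {"dx": -1.5, "dy": -1, "dz": 0, "ax": -0.03, "ay": 0, "az": 0}, {"dx": -2, "dy": -1, "dz": 0, "ax": 0, "ay": 0, "az": 0}, {"dx": 0, "dy": 0, "dz": 0, "ax": 0, "ay": 0, "az": 0}], "fingers": 3.5}}

```text
clock: 29.45
tool_pos: [587.5, -57.9, 261.1]
ee_rot: [2.225, 2.202, 0.005]
ft_force: [0.1, 0.6, 0.0]
gripper_width: 35.0
```

```bash
python3 g.py 584 -58 205 1.57
```

```text
pos [587.5 -57.9 261.1] shift cm [ 0.02 -0.41  5.6 ] turn [ 0.01   0.006 -0.009] F [0.1 0.6 0. ] T [ 0.12 -0.14  0.02] w 35.0 clk 29.45
```

Emit:
{"method": "carry_out", "body": {"targets": [{"dx": 0, "dy": -0.4, "dz": 0, "ax": 0.008, "ay": 0.005, "az": -0.008}, {"dx": 0, "dy": 0, "dz": 0, "ax": 0, "ay": 0, "az": 0}, {"dx": 0, "dy": 0, "dz": 0, "ax": 0, "ay": 0, "az": 0}, {"dx": 0, "dy": 0, "dz": 0, "ax": 0, "ay": 0, "az": 0}, {"dx": 0, "dy": 0, "dz": 0, "ax": 0, "ay": 0, "az": 0}, {"dx": 0, "dy": 0, "dz": 2, "ax": 0, "ay": 0, "az": 0}, {"dx": 0, "dy": 0, "dz": 2, "ax": 0, "ay": 0, "az": 0}, {"dx": 0, "dy": 0, "dz": 1.5, "ax": 0, "ay": 0, "az": 0}, {"dx": 0, "dy": 0, "dz": 0, "ax": 0, "ay": 0, "az": 0}], "fingers": 0.0}}

```text
clock: 30.35
tool_pos: [585.3, -55.7, 205.1]
ee_rot: [2.22, 2.22, 0.003]
ft_force: [0.2, 0.1, -0.5]
gripper_width: 0.5
```

```bash
python3 g.py 584 -42 201 1.57
```

```text
pos [585.3 -55.7 205.1] shift cm [ 1.37 -0.13  0.41] turn [ 0.003 -0.     0.001] F [ 0.2  0.1 -0.5] T [ 0.06 -0.12  0.01] w 0.5 clk 30.35
```

Emit:
{"method": "carry_out", "body": {"targets": [{"dx": 0.7, "dy": -0.1, "dz": 0.2, "ax": 0, "ay": 0, "az": 0}, {"dx": 0.65, "dy": 0, "dz": 0.2, "ax": 0, "ay": 0, "az": 0}, {"dx": 0.7, "dy": 0, "dz": 0, "ax": 0, "ay": 0, "az": 0}, {"dx": 0.7, "dy": 0, "dz": 0, "ax": 0, "ay": 0, "az": 0}]}}

```text
clock: 30.75
tool_pos: [585.1, -26.5, 202.5]
ee_rot: [2.22, 2.218, 0.005]
ft_force: [-0.0, 0.1, 0.8]
gripper_width: 0.3
```

```bash
python3 g.py 584 -15.6 196 1.57
```

```text
pos [585.1 -26.5 202.5] shift cm [ 1.09 -0.12  0.65] turn [ 0.005  0.    -0.   ] F [-0.   0.1  0.8] T [-0.07 -0.14  0.  ] w 0.3 clk 30.75
```

Emit:
{"method": "carry_out", "body": {"targets": [{"dx": 0.55, "dy": -0.1, "dz": 0.3, "ax": 0, "ay": 0, "az": 0}, {"dx": 0.55, "dy": 0, "dz": 0.3, "ax": 0, "ay": 0, "az": 0}, {"dx": 0.55, "dy": 0, "dz": 0.4, "ax": 0, "ay": 0, "az": 0}, {"dx": 0.5, "dy": 0, "dz": 0.4, "ax": 0, "ay": 0, "az": 0}]}}

```text
clock: 31.15
tool_pos: [585.1, -2.4, 189.2]
ee_rot: [2.217, 2.218, 0.008]
ft_force: [-0.7, -0.5, 2.9]
gripper_width: 0.4
```

```bash
python3 g.py 584 3.4 177 1.57;python3 - <<'E'
from h import *
s=imaging.grab_frame("scene")[:,:,::-1];cv2.imwrite("pics/s10.png",s)
a=cv2.imread("pics/s9.png",0);g=cv2.cvtColor(s,cv2.COLOR_BGR2GRAY)
Y=-23
for ph in(0,.6,.9,1.2):
  X=[[584,Y+r*np.sin(ph),151+r*np.cos(ph)] for r in(20,30,40,47,55)]
  q=pix("scene",X).round().astype(int);print(ph,q.tolist(),[int(g[y,x]) for x,y in q])
hs=cv2.cvtColor(s,cv2.COLOR_BGR2HSV)
for y in range(206,236,3):print(y,g[y,325:372].tolist())
E
```

```text
pos [585.1  -2.4 189.2] shift cm [ 0.58 -0.12  1.22] turn [0.007 0.    0.001] F [-0.7 -0.5  2.9] T [ 0.   -0.09 -0.  ] w 0.4 clk 31.15
0 [[350, 225], [350, 222], [350, 218], [350, 216], [350, 214]] [180, 131, 98, 104, 91]
0.6 [[346, 225], [345, 222], [343, 219], [342, 217], [341, 215]] [90, 178, 60, 46, 49]
0.9 [[345, 226], [343, 223], [341, 221], [339, 219], [337, 218]] [100, 45, 50, 56, 26]
1.2 [[344, 227], [341, 226], [339, 224], [337, 223], [335, 221]] [84, 162, 194, 189, 187]
206 [100, 97, 95, 93, 96, 111, 125, 141, 161, 179, 182, 170, 167, 106, 51, 52, 46, 37, 54, 58, 59, 52, 51, 49, 48, 111, 125, 117, 117, 117, 118, 118, 116, 114, 117, 117, 117, 116, 119, 120, 111, 111, 118, 96, 83, 84, 83]
209 [98, 99, 99, 99, 98, 100, 100, 100, 102, 101, 101, 102, 107, 71, 49, 57, 46, 36, 52, 58, 58, 55, 54, 50, 46, 159, 171, 158, 146, 132, 117, 111, 114, 112, 115, 115, 115, 117, 118, 101, 88, 95, 102, 107, 108, 108, 106]
212 [91, 94, 93, 94, 94, 95, 94, 95, 97, 97, 99, 97, 100, 107, 77, 57, 48, 42, 54, 61, 59, 55, 56, 56, 47, 95, 109, 103, 104, 103, 103, 102, 103, 100, 99, 100, 114, 124, 15
[... 885 characters left out ...]
, 159, 113, 103, 105, 105, 108, 106, 107, 106]
227 [187, 190, 173, 100, 80, 146, 163, 158, 120, 86, 85, 83, 85, 84, 84, 79, 82, 90, 83, 84, 90, 100, 98, 89, 166, 189, 183, 181, 181, 180, 180, 179, 178, 177, 178, 177, 178, 183, 165, 104, 75, 97, 108, 108, 106, 106, 107]
230 [188, 190, 199, 163, 102, 76, 80, 81, 78, 80, 81, 83, 87, 88, 89, 88, 86, 87, 93, 99, 103, 100, 97, 93, 100, 103, 98, 91, 92, 86, 85, 87, 89, 106, 130, 153, 184, 192, 150, 90, 81, 102, 107, 108, 108, 107, 106]
233 [155, 145, 155, 123, 86, 66, 131, 170, 188, 150, 171, 189, 194, 197, 198, 200, 179, 142, 114, 96, 89, 81, 70, 67, 76, 92, 96, 96, 95, 95, 93, 91, 97, 102, 105, 103, 95, 93, 95, 95, 93, 92, 84, 105, 105, 101, 100]
```

The dark grip pixels lie along the 0.9 rad line, so the lever is folding. I'll continue over and down.

Emit:
{"method": "carry_out", "body": {"targets": [{"dx": 0.4, "dy": -0.1, "dz": 0.5, "ax": 0, "ay": 0, "az": 0}, {"dx": 0.4, "dy": 0, "dz": 0.5, "ax": 0, "ay": 0, "az": 0}, {"dx": 0.4, "dy": 0, "dz": 0.4, "ax": 0, "ay": 0, "az": 0}]}}

```text
clock: 31.5
tool_pos: [584.1, 10.6, 173.6]
ee_rot: [2.217, 2.217, 0.008]
ft_force: [-0.6, -1.5, 1.2]
gripper_width: 0.1
```

Emit:
{"method": "carry_out", "body": {"targets": [{"dx": 0.3, "dy": 0, "dz": 0.3, "ax": 0, "ay": 0, "az": 0}, {"dx": 0.3, "dy": 0, "dz": 0.3, "ax": 0, "ay": 0, "az": 0}]}}

```text
clock: 31.7
tool_pos: [583.9, 17.1, 166.6]
ee_rot: [2.218, 2.218, 0.007]
ft_force: [-0.4, -1.1, 1.6]
gripper_width: 0.6
```

Emit:
{"method": "carry_out", "body": {"targets": [{"dx": 0.2, "dy": 0, "dz": 0.2, "ax": 0, "ay": 0, "az": 0}]}}

```text
clock: 31.8
tool_pos: [583.9, 19.3, 164.3]
ee_rot: [2.218, 2.218, 0.006]
ft_force: [-0.8, -8.2, 10.7]
gripper_width: 0.4
```

Emit:
{"method": "carry_out", "body": {"targets": [{"dx": 0, "dy": 0, "dz": 0.2, "ax": 0, "ay": 0, "az": 0}]}}

```text
clock: 31.9
tool_pos: [584.4, 19.3, 163.2]
ee_rot: [2.217, 2.218, 0.006]
ft_force: [-10.0, -1.3, 30.7]
gripper_width: 0.8
```

30 N at the expected bottom height means the lever is on its stop. I'll withdraw straight up and clear, then check numerically.

Emit:
{"method": "carry_out", "body": {"targets": [{"dx": 0, "dy": 0, "dz": 0.05, "ax": 0, "ay": 0, "az": 0}, {"dx": 0, "dy": 0, "dz": -1, "ax": 0, "ay": 0, "az": 0}, {"dx": 0, "dy": 0, "dz": -3, "ax": 0, "ay": 0, "az": 0}, {"dx": 0, "dy": 0, "dz": -4, "ax": 0, "ay": 0, "az": 0}, {"dx": 0, "dy": -4, "dz": -4, "ax": 0, "ay": 0, "az": 0}, {"dx": -4, "dy": -2, "dz": 0, "ax": 0, "ay": 0, "az": 0}, {"dx": -5, "dy": 0, "dz": 0, "ax": 0, "ay": 0, "az": 0}, {"dx": -5, "dy": 0, "dz": 0, "ax": 0, "ay": 0, "az": 0}, {"dx": -5, "dy": 0, "dz": 0, "ax": 0, "ay": 0, "az": 0}, {"dx": -5, "dy": 0, "dz": 0, "ax": 0, "ay": 0, "az": 0}, {"dx": -5, "dy": 0, "dz": 0, "ax": 0, "ay": 0, "az": 0}, {"dx": -5, "dy": 0, "dz": 0, "ax": 0, "ay": 0, "az": 0}]}}

```text
clock: 33.1
tool_pos: [527.8, -320.0, 287.3]
ee_rot: [2.206, 2.224, 0.012]
ft_force: [1.1, 0.1, 0.4]
gripper_width: 0.2
```

```bash
python3 g.py 500 -300 250 1.57;python3 - <<'E'
from h import *
s=imaging.grab_frame("scene")[:,:,::-1].copy();cv2.imwrite("pics/s11.png",s)
t=imaging.grab_frame("top")[:,:,::-1].copy();cv2.imwrite("pics/t11.png",t)
g=cv2.cvtColor(s,cv2.COLOR_BGR2GRAY)
m=np.argwhere(g[205:250,320:380]<62)+[205,320];print("dark scene",len(m),m.mean(0),m.min(0),m.max(0))
for ph in(1.2,1.35,1.5):
  for z in(0,):print(ph,pix("scene",[[584,-23.5+r*np.sin(ph),151+r*np.cos(ph)] for r in(30,47,62)]).round(1).tolist(),pix("top",[[584,-23.5+r*np.sin(ph),151+r*np.cos(ph)] for r in(30,47,62)]).round(1).tolist())
h=cv2.cvtColor(t,cv2.COLOR_BGR2GRAY);m=np.argwhere(h[200:250,310:375]<62)+[200,310];print("dark top",len(m),m.mean(0) if len(m) else 0,m.min(0),m.max(0))
print("bar upright top",pix("top",[[584,y,157] for y in(44.5,-23.5,-91.5)]).round(1).tolist())
for y in range(212,240,3):print(y,h[y,312:375].tolist())
# bystanders before/after diff
for n,a,b in(("top",cv2.imread("pics/top0.png",0),h),("scene",cv2.imread("pics/scene0.png",0),g)):
  d=(cv2.absdiff(a,b)>40).astype(np.uint8);k,_,st,c=cv2.connectedComponentsWithStats(d)
  print(n,[(st[i].tolist()) for i in range(1,k) if st[i,4]>15])
E
```

```text
pos [ 527.8 -320.   287.3] shift cm [ 2.02 -2.8   3.69] turn [0.012 0.001 0.009] F [1.1 0.1 0.4] T [ 0.08 -0.16 -0.02] w 0.2 clk 33.1
dark scene 25 [228.88 334.08] [225 325] [242 341]
1.2 [[341.6, 225.6], [337.0, 222.8], [332.9, 220.3]] [[332.1, 221.4], [325.7, 221.2], [319.9, 220.9]]
1.35 [[341.2, 226.8], [336.3, 224.7], [332.1, 222.8]] [[331.5, 221.7], [324.9, 221.6], [318.9, 221.5]]
1.5 [[341.0, 228.1], [336.0, 226.7], [331.7, 225.4]] [[331.3, 222.0], [324.5, 222.0], [318.4, 222.1]]
dark top 27 [221.22222222 325.55555556] [220 320] [222 330]
bar upright top [[315.9, 222.0], [343.3, 221.5], [370.7, 220.9]]
212 [181, 181, 181, 181, 180, 181, 181, 181, 180, 180, 175, 163, 147, 133, 127, 127, 126, 126, 126, 125, 125, 125, 125, 125, 125, 125, 125, 124, 125, 125, 125, 125, 124, 125, 124, 124, 125, 124, 124, 123, 123, 126, 126, 123, 123, 123, 124, 124, 126, 136, 154, 166, 172, 176, 178, 180, 180, 180, 180, 180, 180, 180, 180]
215 [181, 181, 181, 181, 181, 181, 181, 181, 179, 170, 151, 134, 128, 127, 127, 127, 127, 127, 126, 126, 126, 126, 126, 126, 125, 125, 123, 122, 120, 117, 114, 113,
[... 3049 characters left out ...]
5, 43], [381, 469, 30, 11, 232]]
scene [[155, 0, 180, 261, 26355], [341, 0, 274, 227, 14839], [336, 56, 118, 84, 1448], [243, 192, 3, 16, 45], [249, 195, 17, 6, 36], [536, 218, 72, 55, 1546], [328, 225, 44, 27, 398], [261, 230, 16, 3, 27], [261, 243, 11, 9, 54], [193, 250, 18, 3, 26], [316, 251, 23, 18, 139], [229, 252, 52, 67, 684], [515, 252, 47, 63, 959], [345, 260, 17, 2, 26], [168, 263, 58, 58, 708], [569, 263, 11, 7, 33], [333, 265, 31, 17, 277], [576, 265, 38, 26, 407], [567, 278, 7, 5, 30], [325, 281, 50, 18, 177], [377, 283, 14, 8, 47], [377, 299, 43, 28, 930], [460, 323, 62, 19, 447], [460, 332, 98, 60, 2061], [478, 342, 12, 8, 26], [597, 406, 43, 20, 384], [234, 426, 23, 22, 277]]
```

In the top view the grip now lies along the bar at columns 320 to 330, row 221, where 318 to 331 and row 222 are predicted for an upright bail and a 1.5 rad lever. No bystander shows up in the before/after difference, and the robot is clear. Handing in.

```bash
python3 -c "
from station import workorder
print(workorder.hand_in())"
```

```text
the job is handed in; nothing more can be done
None
```

The jar is loaded, sealed and clamped, and I handed the job in at about 33 s. The carrier stands level on the jar floor, the lid is on with its plug in the mouth, the bail is upright at its stop, and the lever is folded flat along the bar.

**Final checks**
- **Carrier:** it touched down at 69.2 reported height, exactly 6 mm above its bench height.
- **Lid:** it met the seal at the expected height, with the seal pushing back gently.
- **Bail:** the force rose to about 20 N at its stop. In the last top picture the grip on the bar was within 1 pixel of the upright prediction.
- **Lever:** I pressed it down to about 30 N at the expected bottom height. The grip sits where 1.5 rad predicts in the top view and, allowing for that camera's 1–2 pixel offset, in the scene view.
- **Bystanders:** none showed a change in the before/after comparison of the pictures, and the red look-alike was never touched.

**What failed or disagreed**
- **Missed grips:** the first two carrier grips closed on nothing. The fingertips turned out to sit about 20 mm higher than the stated geometry.
- **Hard contact:** finding that height with the fingers closed briefly pressed the carrier's handle with a peak reading of 83 N. That is under the 120 N wrist limit and was on the fingertips, not the gripper body; the carrier was then lifted and seated without trouble.
- **Off-centre lever grip:** the lever ended up roughly 18 mm off the jaw centre during the swing, so the stop came later than expected.
- **Last look:** I had used all 12 picture views, so the final state was checked from pixel values only.

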